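# Check spacer blocks with a bridge gauge on the lab bench

## Robot

A 6-joint arm with a two-finger parallel gripper is mounted at the origin on the work surface. World frame = base frame: x ahead of the robot, y to its left, z up, the work surface at z = 0. Lengths are in m, angles in rad, forces in N, time in s.
With the tool pointing down it reaches from about 0.3 to 0.875 m from the base axis. Payload 6.4 kg.
Tool frame: the origin (TCP) lies on the front face of the gripper's body, between the roots of the fingers; the fingertips stand 73 mm ahead of it and the grasp point (between the pads) lies ctrl.pinch_z ahead of it (ctrl.pinch_z is the distance from the TCP to the grasp point, in m); z points along the fingers, x is the direction in which the jaws open and shut, and the axes are right-handed (so a half turn about z gives the same grasp; the last joint's range is limited). The gripper opens to 85 mm and grips with 20 to 120 N. Pads are 22 mm wide; open, the fingers measure 114 mm over their backs; the gripper's body (76 mm by 85 mm) begins 54 mm behind the grasp point. The pads swing forward as they close: fully open they stand 13 mm farther back than shut.
Start: joints at [1.051, 0.181, 1.607, -0, 1.354, -0.206], TCP at [0.177, 0.547, 0.304] pointing down, gripper open.
Joint ranges: [-2.99, 2.99], [-0.89, 2.07], [0.3, 2.58], [-1.14, 4.28], [0, 2.63], [-3.12, 3.12]. Speed limits (rad/s): [2.57, 2.57, 3.01, 3.14, 3.14, 3.14].

## Interface

Orientations are given as a unit quaternion [w, x, y, z].
In Python, from bench import ctrl gives the robot as it stands.
- The arm moves only by the tool move_arm, never from a script. Its argument "rows" is text: rows parted by semicolons, each of 7 numbers parted by spaces: the shift along the tool's x, y, z in cm, then the turn, a rotation vector about the tool's x, y, z in degrees, then the opening, from 0 (shut) to 1 (fully open). In form: x y z rx ry rz grip; .... A call has 1 to 20 rows; each row shifts and turns the commanded pose from where the row before left it, along the tool's axes as they then stand; what a row does not reach is not made up. A row lasts 1/10 s, in which the tool goes at most 50 mm and 8.59 degrees, less where a joint would pass 70% of its speed; a pose out of reach is approached as far as the arm can. A call with a gripper value outside its range is refused whole. The fingers move at their own pace and stop on an object; the grip force is fixed at half the most. Time passes only in rows, so rows that do not move let the fingers close. It gives the time, the measured TCP pose, the force and the opening at its end, in the units of the state.
- ctrl.get_obs(): the state, without advancing time (a new reading comes with each control period).
- ctrl.camera(name): name is "scene" or "side" or "wrist"; returns a dict with "color" (420x560x3 uint8, blue, green, red), "fx", "fy", "cx", "cy" (pixels), "k1" (the pictures are not rectified: a ray, as slopes to the right and down, at radius r is drawn at 1 + k1 r^2 times it, then the intrinsics apply), "rvec" (rotation vector, rad) and "tvec" (3), from world to camera coordinates, as OpenCV has them. Camera axes: x right, y down, z forward; pixel columns grow to the right and rows downward; lengths in m; the calibration is good to about 2 mm. A picture is of the moment at which its call begins. There is no depth.
- ctrl.hand_in(): hands the job in, once; it reports no verdict.
Trained networks look in the newest picture that a camera, given by its name, has taken for a name from the list of things; names that differ only in an ending like _2 or _b are one class to them, and where a whole thing is asked for, a point or a joint stands for the part that bears it (a point fixed in the world has none). Each returns a list of dicts, best first, with "confidence" (0 to 1); they miss things now and then, are a little off and sometimes report something else, mostly with a low value. They report only what shows in the picture. A call takes as long as a camera call. They do not tell look-alikes from the thing itself.
- ctrl.look_for(camera, query): "bbox" ([left, top, right, bottom] in pixels, round what is visible of it).
- ctrl.trace(camera, query): "region" (420x560 bool, what is visible of it) and "bbox" ([left, top, right, bottom] in pixels, round what is visible of it).
The state is a dict: "time_s": time; "q": joint angles; "dq": joint speeds; "joint_efforts": joint torques, N m; "eef_pos": TCP position; "eef_rot": TCP orientation; "wrist_force": force on the tool from outside, world axes, zero at the start; "torque": the same for the moment, N m; "opening": opening from 0.0 (shut) to 1.0 (fully open).
Only numpy, scipy, OpenCV 4.12 (cv2) and the standard library are available. Lean on these libraries where they do the work, as an engineer would, in place of code of your own. Each camera call takes 0.05 s, during which the arm holds its last target.

## Task

Set the locating plate fully home on the base, over both of its pins, and stand the spacer blocks on it, each in a bay of its own. Then measure the blocks that are there in the order red, yellow, blue, black: lower the bridge gauge squarely over the block so that its legs stand on the plate and its sprung foot rests on the middle of the block, and leave it so for a second to take the reading. Put blocks about 34 mm tall on the green mat and blocks about 28 mm tall on the grey mat, upright and wholly on the mat, stand the gauge back on the middle of its cork pad, leave the plate on the pins, and do not disturb the calculator or the pen cup.

Things in the scene. Friction and masses are not known exactly. Their poses are not given: they have to be found in the camera images.
- base: dark steel base block fixed to the bench, 130 (x) x 236 (y) x 20 mm, origin at the centre of its underside, z up; two brass pins of 8 mm diameter with chamfered tips rise 19 mm from its top at y = +97 and -97 mm, x = 0
- plate: loose aluminium locating plate, 116 (x) x 220 (y) x 6 mm, 0.38 kg, lying flat on the bench at the start; origin at the centre of its underside, z up; two through holes of 10.5 mm at y = +97 and -97 mm, x = 0, for the pins of the base (it fits either way round); four green-outlined bays on its top
- plate_handle (a point): centre of the plate's upright black handle: a bar 50 (along plate x) x 12 (along plate y) x 32 mm, in the middle of the plate; axes as the plate's; this point is 22 mm above the plate's underside, so 42 mm above the base's underside when the plate lies home on the base
- bay1 (a point): centre of a measuring bay (green outline 52 (plate x) x 34 (plate y) mm) on the plate's top face (6 mm above its underside), at plate x = 0, y = -69 mm; axes as the plate's
- bay2 (a point): centre of a measuring bay (green outline 52 (plate x) x 34 (plate y) mm) on the plate's top face (6 mm above its underside), at plate x = 0, y = -31 mm; axes as the plate's
- bay3 (a point): centre of a measuring bay (green outline 52 (plate x) x 34 (plate y) mm) on the plate's top face (6 mm above its underside), at plate x = 0, y = 31 mm; axes as the plate's
- bay4 (a point): centre of a measuring bay (green outline 52 (plate x) x 34 (plate y) mm) on the plate's top face (6 mm above its underside), at plate x = 0, y = 69 mm; axes as the plate's
- gauge_grip (a point): centre of the cross beam of the loose blue bridge gauge (0.49 kg), 71 mm above the undersides of its legs; axes as the gauge's, z up. The beam, 100 (x) x 22 (y) x 22 mm, is gripped across its 22 mm; its top is at 82 mm; a spindle with a red cap (12 mm across) sticks up through its middle to 94 mm, more as the foot is pushed up; a white scale stands beside the cap
- gauge: the same bridge gauge; origin centred between the undersides of its two legs, z up. Each leg is 14 (x) x 44 (y) mm and 60 mm tall, centred at x = +43 and -43 mm, so there are 72 mm clear between them
- foot (a joint): reading of the gauge (m): how far its sprung round foot (18 mm across, under the middle of the beam) is pushed up. 0 when free: the foot's face is then 24 mm above the legs' undersides; up to 0.020. So a block on the same surface as the legs is 24 mm + the reading tall. The spring pushes down with 1.2 N at 0 and 60 N/m more; the red cap rises with the foot
- pad: cork parking pad fixed to the bench, 130 (x) x 64 (y) x 3 mm, where the gauge stands at the start with its x about along the pad's x; origin at the centre of its underside
- green_mat: green mat fixed to the bench, 130 (x) x 120 (y) x 3 mm, origin at the centre of its underside: for blocks of full height
- grey_mat: grey rubber mat fixed to the bench, 130 (x) x 120 (y) x 3 mm, origin at the centre of its underside: for blocks that are too low
- red_mid (a point): centre in plan of the red painted spacer block, 40 (x) x 26 (y) mm, 28 or 34 mm tall (to be measured), 0.09 kg; this point is 15 mm above its underside, axes as the block's, z up; it stands upright on the bench at the start (may be absent)
- red: the same red block; origin at the centre of its underside
- yellow_mid (a point): centre in plan of the yellow painted spacer block, 40 (x) x 26 (y) mm, 28 or 34 mm tall (to be measured), 0.09 kg; this point is 15 mm above its underside, axes as the block's, z up; it stands upright on the bench at the start (may be absent)
- yellow: the same yellow block; origin at the centre of its underside
- blue_mid (a point): centre in plan of the blue painted spacer block, 40 (x) x 26 (y) mm, 28 or 34 mm tall (to be measured), 0.09 kg; this point is 15 mm above its underside, axes as the block's, z up; it stands upright on the bench at the start (may be absent)
- blue: the same blue block; origin at the centre of its underside
- black_mid (a point): centre in plan of the black painted spacer block, 40 (x) x 26 (y) mm, 28 or 34 mm tall (to be measured), 0.09 kg; this point is 15 mm above its underside, axes as the block's, z up; it stands upright on the bench at the start (may be absent)
- black: the same black block; origin at the centre of its underside
- calculator_mid (a point): desk calculator 130 x 100 x 15 mm, loose, not part of the job; this point at its centre
- cup_mid (a point): black pen cup with pens, 72 mm across, about 150 mm tall with the pens, loose, not part of the job; this point 50 mm up its axis
Things that resemble listed ones, but are neither listed nor needed, are in the scene too. Leave any orange or purple look-alike of the plate alone.

How it is judged:
On the way, in this order (a step that is already met when the one before it is completed fails the run):
1. the locating plate lies fully home on the base over both pins (z of plate_handle in the frame of base between 0.04 and 0.0438 m and x of plate_handle in the frame of base between -0.003 and 0.003 m and y of plate_handle in the frame of base between -0.003 and 0.003 m and angle between the y axis of plate and the y axis of base, either way round below 0.04 rad and contact force between the fingers and plate below 0.1 N), for 0.2 s.
2. the red block stands in a bay of the seated plate with the gauge squarely over it, legs down on the plate, sprung foot pressing on the block (z of gauge_grip in the frame of red_mid between 0.0545 and 0.0575 m and angle between the z axis of gauge_grip and the z axis of red_mid, either way round below 0.05 rad and horizontal distance between gauge_grip and red_mid below 0.015 m and contact force between gauge and red above 0.3 N and z of red_mid in the frame of base between 0.039 and 0.0435 m and (horizontal distance between red_mid and bay1 below 0.012 m or horizontal distance between red_mid and bay2 below 0.012 m or horizontal distance between red_mid and bay3 below 0.012 m or horizontal distance between red_mid and bay4 below 0.012 m)), for 0.4 s.
3. the yellow block stands in a bay of the seated plate with the gauge squarely over it, legs down on the plate, sprung foot pressing on the block (z of gauge_grip in the frame of yellow_mid between 0.0545 and 0.0575 m and angle between the z axis of gauge_grip and the z axis of yellow_mid, either way round below 0.05 rad and horizontal distance between gauge_grip and yellow_mid below 0.015 m and contact force between gauge and yellow above 0.3 N and z of yellow_mid in the frame of base between 0.039 and 0.0435 m and (horizontal distance between yellow_mid and bay1 below 0.012 m or horizontal distance between yellow_mid and bay2 below 0.012 m or horizontal distance between yellow_mid and bay3 below 0.012 m or horizontal distance between yellow_mid and bay4 below 0.012 m)), for 0.4 s.
4. the blue block stands in a bay of the seated plate with the gauge squarely over it, legs down on the plate, sprung foot pressing on the block (z of gauge_grip in the frame of blue_mid between 0.0545 and 0.0575 m and angle between the z axis of gauge_grip and the z axis of blue_mid, either way round below 0.05 rad and horizontal distance between gauge_grip and blue_mid below 0.015 m and contact force between gauge and blue above 0.3 N and z of blue_mid in the frame of base between 0.039 and 0.0435 m and (horizontal distance between blue_mid and bay1 below 0.012 m or horizontal distance between blue_mid and bay2 below 0.012 m or horizontal distance between blue_mid and bay3 below 0.012 m or horizontal distance between blue_mid and bay4 below 0.012 m)), for 0.4 s.
5. the black block stands in a bay of the seated plate with the gauge squarely over it, legs down on the plate, sprung foot pressing on the block (z of gauge_grip in the frame of black_mid between 0.0545 and 0.0575 m and angle between the z axis of gauge_grip and the z axis of black_mid, either way round below 0.05 rad and horizontal distance between gauge_grip and black_mid below 0.015 m and contact force between gauge and black above 0.3 N and z of black_mid in the frame of base between 0.039 and 0.0435 m and (horizontal distance between black_mid and bay1 below 0.012 m or horizontal distance between black_mid and bay2 below 0.012 m or horizontal distance between black_mid and bay3 below 0.012 m or horizontal distance between black_mid and bay4 below 0.012 m)), for 0.4 s.
At the end, for the whole second after the job is handed in: Plate flat on the base over both pins (3 mm, 0.04 rad); each block upright on its mat, centre 12 mm or more inside the edge: 34 mm tall on green, 28 mm on grey; gauge upright on its pad, within 30 mm along and 25 mm across of the middle; all at rest (z of plate_handle in the frame of base between 0.04 and 0.0438 m and x of plate_handle in the frame of base between -0.003 and 0.003 m and y of plate_handle in the frame of base between -0.003 and 0.003 m and angle between the y axis of plate and the y axis of base, either way round below 0.04 rad and x of gauge_grip in the frame of pad between -0.03 and 0.03 m and y of gauge_grip in the frame of pad between -0.025 and 0.025 m and angle between gauge_grip's own z axis and vertical below 0.05 rad and height (world z) of gauge_grip below 0.08 m and linear speed of each of gauge, red, yellow, blue, black below 0.02 m/s and x of red_mid in the frame of green_mat between -0.053 and 0.053 m and y of red_mid in the frame of green_mat between -0.048 and 0.048 m and angle between each of red_mid, yellow_mid, blue_mid, black_mid's own z axis and vertical below 0.08 rad and height (world z) of each of red_mid, yellow_mid, blue_mid, black_mid below 0.023 m and x of yellow_mid in the frame of grey_mat between -0.053 and 0.053 m and y of yellow_mid in the frame of grey_mat between -0.048 and 0.048 m and x of blue_mid in the frame of grey_mat between -0.053 and 0.053 m and y of blue_mid in the frame of grey_mat between -0.048 and 0.048 m and x of black_mid in the frame of green_mat between -0.053 and 0.053 m and y of black_mid in the frame of green_mat between -0.048 and 0.048 m); the robot touches nothing.
It fails at once if the calculator is pushed more than 30 mm (distance of calculator_mid from where it was at the start of the episode above 0.03 m).
It fails at once if the pen cup is pushed more than 30 mm or tipped (distance of cup_mid from where it was at the start of the episode above 0.03 m or angle between cup_mid's own z axis and vertical above 0.5 rad).
Of red, yellow, blue, black only 2 to 3 are there at a start; the rules pass over those that are not, and their reading is None.
At some moment in a run one of red, yellow, blue, black may be knocked a few centimetres aside while the robot is not near it.
It also fails if it takes over 210 s, if anything falls off the work surface, if the arm or the gripper's body presses on something with over 40 N, if the wrist force passes 120 N, or if a joint passes its speed limit or range.

## Working session

There is one attempt and no reset: what is moved stays moved. The work goes in short steps, Python scripts to look and compute and a tool call to move; the robot and the scene stay as the last step left them, time stands still between calls to the robot, and variables do not carry over. Pictures are saved under pics/ and viewed, and the job is handed in when it is done.

Besides the shell and the picture viewer there is one more tool, called after ">>>" as name(argument=value, ...), one argument or row to a line, values as JSON. move_arm: Moves the arm, as the interface text tells. Its arguments: {"type":"object","properties":{"rows":{"type":"string"}},"required":["rows"]}

I'll start by looking at the scene from all the cameras.

```bash
ls; mkdir -p pics
cat > h.py <<'E'
import numpy as np, cv2, json
from bench import ctrl
def K(c): return np.array([[c["fx"],0,c["cx"]],[0,c["fy"],c["cy"]],[0,0,1.]])
def D(c): return np.array([c["k1"],0,0,0,0.])
def proj(c,P):
    p,_=cv2.projectPoints(np.array(P,float).reshape(-1,3),np.array(c["rvec"],float),np.array(c["tvec"],float),K(c),D(c)); return p.reshape(-1,2)
def unproj(c,uv,z):
    uv=np.array(uv,float).reshape(-1,1,2)
    n=cv2.undistortPoints(uv,K(c),D(c)).reshape(-1,2)
    R=cv2.Rodrigues(np.array(c["rvec"],float))[0]; t=np.array(c["tvec"],float).reshape(3)
    o=-R.T@t; d=np.c_[n,np.ones(len(n))]@R
    s=(z-o[2])/d[:,2]
    return o+d*s[:,None]
E
python3 - <<'E'
from h import *
o=ctrl.get_obs(); print(o); print(ctrl.pinch_z)
for n in ["scene","side","wrist"]:
    c=ctrl.camera(n); cv2.imwrite(f"pics/a_{n}.png",c["color"]); print(n,{k:v for k,v in c.items() if k!="color"})
E
```

```text
pics
{'time_s': 0.0, 'q': array([ 1.05071378e+00,  1.81526066e-01,  1.60801123e+00, -1.54612170e-05,
        1.35378657e+00, -2.06299695e-01]), 'dq': array([ 0.00155876, -0.00037692,  0.00068817, -0.00117264, -0.00020949,
        0.0001738 ]), 'joint_efforts': array([ 9.58140699e-04, -4.44871438e+01, -3.51331973e+01, -1.91262070e-04,
        9.11777315e-03,  1.05576390e-05]), 'eef_pos': array([0.17724914, 0.54655045, 0.3029909 ]), 'eef_rot': array([ 3.61589437e-04,  8.08905070e-01,  5.87938635e-01, -7.86503574e-04]), 'wrist_force': array([-0.23313392, -0.23640745,  0.7752575 ]), 'torque': array([ 0.00845269,  0.00225088, -0.00997202]), 'opening': 1.0017432251041163}
0.0539
scene {'fx': 484.39127233625896, 'fy': 484.39127233625896, 'cx': 280.54746758084633, 'cy': 212.22618271263224, 'k1': 0.0244835978123278, 'rvec': array([ 2.20943461,  1.29091243, -0.43448387]), 'tvec': array([-0.28845616, -0.26029836,  1.55991998])}
side {'fx': 404.64665118207785, 'fy': 404.64665118207785, 'cx': 284.9690917325073, 'cy': 214.5458999246034, 'k1': -0.12408992689268619, 'rvec': array([ 2.36034973, -0.56040503,  0.22398716]), 'tvec': array([-0.41617585,  0.26070914,  1.25348981])}
wrist {'fx': 363.13856522675815, 'fy': 363.13856522675815, 'cx': 277.5689480156005, 'cy': 211.78161552984548, 'k1': 0.03140352623725451, 'rvec': array([-2.32661938, -1.69295511, -0.2643096 ]), 'tvec': array([-0.57548393, -0.03983204,  0.3798901 ])}
```

View pics/a_scene.png

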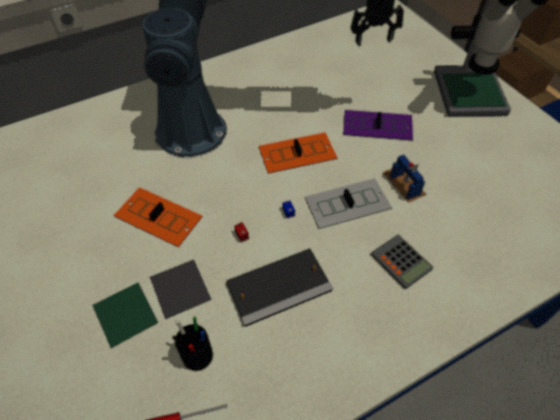

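View pics/a_side.png

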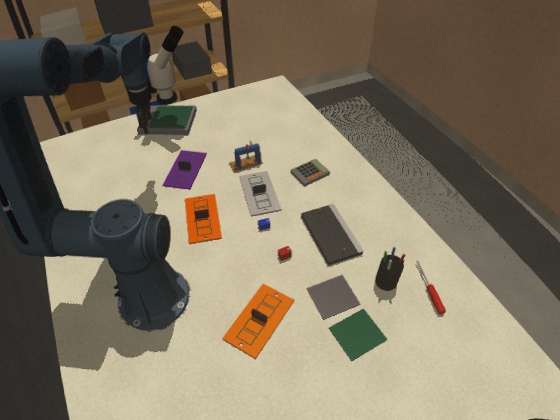

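View pics/a_wrist.png

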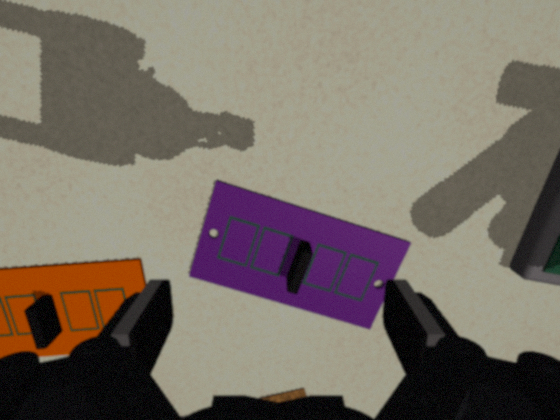

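Scene shows: silver plate at scene (348,203), which fits "aluminium" (the orange ones at (298,152), (158,215) and purple at (378,124) are the look-alikes). Red (242,232), blue (288,209), gauge on pad (406,178), base (280,285), mats (125,313)/(181,289), calculator (402,260), cup (193,345). No yellow or black block shows. Let me measure.

```bash
cat >> h.py <<'E'
def rectcorners(cx,cy,yaw,lx,ly,z):
    c,s=np.cos(yaw),np.sin(yaw)
    a=np.array([[-lx,-ly],[lx,-ly],[lx,ly],[-lx,ly]])/2
    return np.c_[a@np.array([[c,s],[-s,c]])+[cx,cy],np.full(4,z)]
def maskrect(c,region,z):
    m=region.astype(np.uint8); cnts,_=cv2.findContours(m,cv2.RETR_EXTERNAL,cv2.CHAIN_APPROX_NONE)
    k=max(cnts,key=cv2.contourArea); w=unproj(c,k.reshape(-1,2),z)[:,:2].astype(np.float32)
    return cv2.minAreaRect((w*1000).astype(np.float32)),k
E
python3 - <<'E'
from h import *
hs={"plate":6/1000,"base":.02,"red":.03,"blue":.03,"yellow":.03,"black":.03,"gauge":.06,"pad":.003,"green_mat":.003,"grey_mat":.003}
for n in ["scene","side"]:
    c=ctrl.camera(n)
    for q,z in hs.items():
        for r in ctrl.trace(n,q)[:4]:
            try: R,_=maskrect(c,r["region"],z)
            except Exception as e: R=str(e)
            print(n,q,round(r["confidence"],2),[int(x) for x in r["bbox"]],[np.round(x).tolist() if not isinstance(x,str) else x for x in R])
E
```

```text
scene plate 0.88 [257, 133, 335, 177] [[254.0, 247.0], [225.0, 125.0], 77.0]
scene plate 0.75 [305, 178, 389, 226] [[493.0, 272.0], [223.0, 121.0], 79.0]
scene plate 0.73 [115, 186, 202, 246] [[271.0, -213.0], [223.0, 118.0], 33.0]
scene plate 0.69 [342, 109, 415, 144] [[276.0, 533.0], [222.0, 126.0], 55.0]
scene base 0.31 [306, 174, 390, 226] [[500.0, 266.0], [218.0, 116.0], 79.0]
scene red 0.65 [233, 219, 251, 242] [[450.0, -42.0], [31.0, 61.0], 85.0]
scene red 0.53 [373, 233, 434, 286] [[728.0, 273.0], [128.0, 99.0], 7.0]
scene blue 0.45 [280, 201, 293, 220] [[447.0, 106.0], [35.0, 59.0], 76.0]
scene yellow 0.61 [303, 177, 391, 227] [[506.0, 260.0], [218.0, 121.0], 79.0]
scene yellow 0.26 [151, 257, 206, 319] [[524.0, -247.0], [117.0, 127.0], 86.0]
scene black 0.42 [304, 179, 393, 228] [[506.0, 259.0], [217.0, 121.0], 78.0]
scene black 0.25 [374, 236, 434, 289] [[729.0, 274.0], [130.0, 103.0], 7.0]
scene gauge 0.83 [389, 156, 426, 201] [[526.0, 440.0], [91.0, 166.0], 65.0]
scene pad 0.66 [383, 171, 425, 201] [[504.0, 450.0], [52.0, 110.0], 88.0]
scene green_mat 0.64 [94, 286, 158,
[... 491 characters left out ...]
[231.0, 116.0], 79.0]
side base 0.81 [302, 205, 362, 267] [[627.0, -35.0], [243.0, 135.0], 84.0]
side red 0.72 [278, 247, 288, 259] [[437.0, -47.0], [49.0, 37.0], 63.0]
side red 0.66 [237, 169, 278, 219] [[483.0, 248.0], [219.0, 112.0], 79.0]
side blue 0.45 [257, 218, 270, 234] [[431.0, 99.0], [45.0, 40.0], 78.0]
side gauge 0.55 [235, 140, 265, 168] [[520.0, 442.0], [157.0, 105.0], 72.0]
side pad 0.8 [230, 156, 259, 173] [[506.0, 454.0], [65.0, 115.0], 89.0]
side green_mat 0.92 [330, 311, 384, 356] [[508.0, -391.0], [130.0, 121.0], 3.0]
side green_mat 0.25 [256, 219, 271, 231] [[440.0, 118.0], [47.0, 40.0], 66.0]
side grey_mat 0.81 [306, 276, 355, 316] [[508.0, -247.0], [122.0, 133.0], 89.0]
```

```bash
cat >> h.py <<'E'
from scipy.spatial.transform import Rotation as Rn
def tool():
    o=ctrl.get_obs(); q=o["eef_rot"]; return np.array(o["eef_pos"]),Rn.from_quat([q[1],q[2],q[3],q[0]]).as_matrix(),o
def go(x,y,z,yaw=None):
    """print shift in tool axes (cm) after turn (deg about tool z, tool down; yaw = world dir of tool x, deg, mod 180)"""
    p,R,o=tool(); cur=np.degrees(np.arctan2(R[1,0],R[0,0]))
    if yaw is None: yaw=cur
    d=(yaw-cur+90)%180-90
    a=np.radians(cur+d); Rt=np.c_[[np.cos(a),np.sin(a),0],[np.sin(a),-np.cos(a),0],[0,0,-1]]
    e=Rn.from_matrix(R.T@np.c_[[np.cos(np.radians(cur)),np.sin(np.radians(cur)),0],[np.sin(np.radians(cur)),-np.cos(np.radians(cur)),0],[0,0,-1]]).as_rotvec(degrees=True)
    print("t",round(o["time_s"],2),"cur",p.round(4),"yaw",round(cur,2),"turn rz",round(-d,2),"q6",round(o["q"][5]-np.radians(d),2),"shift after turn (cm)",(Rt.T@(np.array([x,y,z])-p)*100).round(2),"tilt",e.round(2),"F",o["wrist_force"].round(1),"open",round(o["opening"],3))
def st(): 
    p,R,o=tool(); print("t",round(o["time_s"],2),p.round(4),"yaw",np.degrees(np.arctan2(R[1,0],R[0,0])).round(2),"F",o["wrist_force"].round(1),"open",round(o["opening"],3))
def shot(n,name,box=None,k=1):
    c=ctrl.camera(n); im=c["color"]
    if box: im=im[box[1]:box[3],box[0]:box[2]]
    if k!=1: im=cv2.resize(im,None,fx=k,fy=k,interpolation=cv2.INTER_CUBIC)
    cv2.imwrite("pics/"+name,im); return c
E
python3 - <<'E'
from h import *
p,R,o=tool(); c=ctrl.camera("wrist")
Rc=cv2.Rodrigues(c["rvec"])[0]; cp=-Rc.T@c["tvec"]
print("cam pos in tool",R.T@(cp-p)); print("cam axes in tool (cols)\n",(R.T@Rc.T).round(3))
# height of table where cam looks
print(unproj(c,[[280,210],[0,0],[560,0],[280,420]],0).round(3))
go(.495,.268,.25,79)
E
```

```text
cam pos in tool [ 0.00112197 -0.07889131 -0.07004919]
cam axes in tool (cols)
 [[ 1.     0.001  0.001]
 [-0.001  0.952  0.307]
 [-0.    -0.307  0.952]]
[[ 0.216  0.539  0.   ]
 [-0.047  0.361  0.   ]
 [ 0.106  0.835  0.   ]
 [ 0.491  0.45   0.   ]]
t 1.3 cur [0.1775 0.5469 0.3039] yaw 72.02 turn rz -6.98 q6 -0.33 shift after turn (cm) [-21.32  36.49   5.39] tilt [-0.  0. -0.] F [-0.  -0.6  0.3] open 1.004
```

Run:
```python
from h import *
c=shot("scene","b1.png",(100,80,460,330),2)
```

```text
(no output)
```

View pics/b1.png

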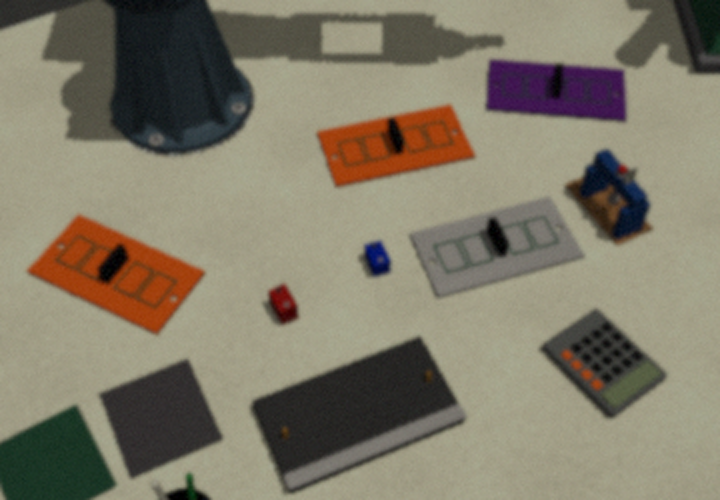

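Silver plate is at crop (495,245), confirmed. Moving the wrist camera over it.

>>> move_arm(
  rows="0 0 0 0 0 -7 1; -1.5 2.6 0.2 0 0 0 1; -1.5 2.6 0.2 0 0 0 1; -1.5 2.6 0.2 0 0 0 1; -1.5 2.6 0.2 0 0 0 1; -1.5 2.6 0.2 0 0 0 1; -1.5 2.6 0.2 0 0 0 1; -1.5 2.6 0.2 0 0 0 1; -1.5 2.6 0.2 0 0 0 1; -1.5 2.6 0.2 0 0 0 1; -1.5 2.6 0.2 0 0 0 1; -1.5 2.6 0.2 0 0 0 1; -1.5 2.6 0.2 0 0 0 1; -1.5 2.6 0.2 0 0 0 1; -0.3 0.1 0 0 0 0 1; 0 0 0 0 0 0 1",
)

```text
time_s: 2.95
eef_pos: [0.4727, 0.2874, 0.2777]
eef_rot: [-0.0, 0.772, 0.636, -0.0]
wrist_force: [-0.6, 0.4, -0.7]
opening: 1.002
```

```bash
cat >> h.py <<'E'
def detect(n,q,z,c,near=None):
    out=[]
    for r in ctrl.trace(n,q):
        try: R,k=maskrect(c,r["region"],z)
        except Exception: continue
        out.append((r["confidence"],R)); print(n,q,round(r["confidence"],2),[int(x) for x in r["bbox"]],"ctr",np.round(R[0],1),"size",np.round(R[1],1),"ang",round(R[2],1))
    return out
E
python3 - <<'E'
from h import *
st()
c=shot("wrist","c1.png")
detect("wrist","plate",.006,c); detect("wrist","plate_handle",.038,c);detect("wrist","gauge",.082,c)
E
```

```text
t 2.95 [0.4727 0.2874 0.2777] yaw 78.92 F [-0.6  0.4 -0.7] open 1.002
wrist plate 0.8 [180, 4, 310, 6] ctr [320.7 291.6] size [108.1   5. ] ang 78.8
wrist plate 0.72 [147, 139, 391, 262] ctr [491. 276.] size [221.  117.7] ang 78.9
wrist plate 0.41 [0, 305, 118, 360] ctr [597.2  21.8] size [141.5  61.1] ang 85.0
wrist plate_handle 0.96 [171, 0, 308, 7] ctr [327.4 290.9] size [101.7   4.6] ang 78.8
wrist plate_handle 0.79 [150, 138, 387, 255] ctr [482. 279.] size [199.4 104.9] ang 79.0
wrist gauge 0.7 [431, 144, 535, 281] ctr [512.4 437.9] size [124.2  75.9] ang 7.9
```

View pics/c1.png

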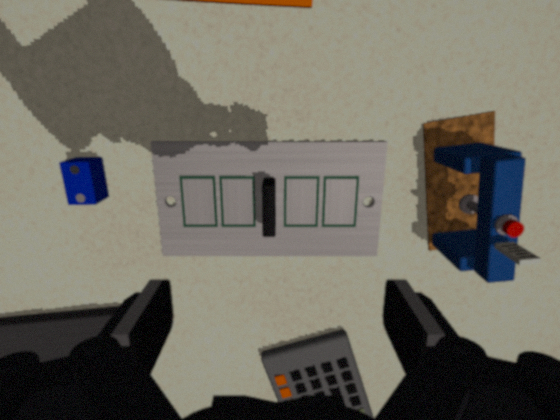

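```bash
cat >> h.py <<'E'
def cen(im,u,v,r=8,thr=None,dark=False):
    g=cv2.cvtColor(im,cv2.COLOR_BGR2GRAY).astype(float)[v-r:v+r+1,u-r:u+r+1]
    b=np.median(g); w=np.clip((b-g) if dark else (g-b),0,None); w[w<0.4*w.max()]=0
    yy,xx=np.mgrid[v-r:v+r+1,u-r:u+r+1]; return [(w*xx).sum()/w.sum(),(w*yy).sum()/w.sum()]
E
python3 - <<'E'
from h import *
c=shot("wrist","c2.png",(140,120,400,270),3)
im=c["color"]
a=cen(im,171,201);b=cen(im,369,202);print(a,b)
P=unproj(c,[a,b],.006);print(P.round(4),P.mean(0).round(4),np.linalg.norm(P[1]-P[0]),np.degrees(np.arctan2(*(P[1]-P[0])[[1,0]])))
# handle top in z=.038: rough
H=unproj(c,[[262,179],[275,179],[263,236],[275,236]],.038);print(H.round(4),H.mean(0).round(4))
go(P.mean(0)[0],P.mean(0)[1],.1,None)
E
```

```text
[np.float64(169.24645583424208), np.float64(200.36859323882226)] [np.float64(365.5126050420168), np.float64(201.03361344537817)]
[[0.4715 0.1825 0.006 ]
 [0.5083 0.3709 0.006 ]] [0.4899 0.2767 0.006 ] 0.1918762058743489 78.93700873469164
[[0.4608 0.2785 0.038 ]
 [0.4629 0.2896 0.038 ]
 [0.5132 0.2687 0.038 ]
 [0.5153 0.2795 0.038 ]] [0.4881 0.2791 0.038 ]
t 3.2 cur [0.4718 0.2888 0.278 ] yaw 79.1 turn rz -0.0 q6 -1.05 shift after turn (cm) [-0.85  2.   17.8 ] tilt [-0.   -0.01  0.  ] F [0.2 0.7 0.5] open 1.0
```

View pics/c2.png

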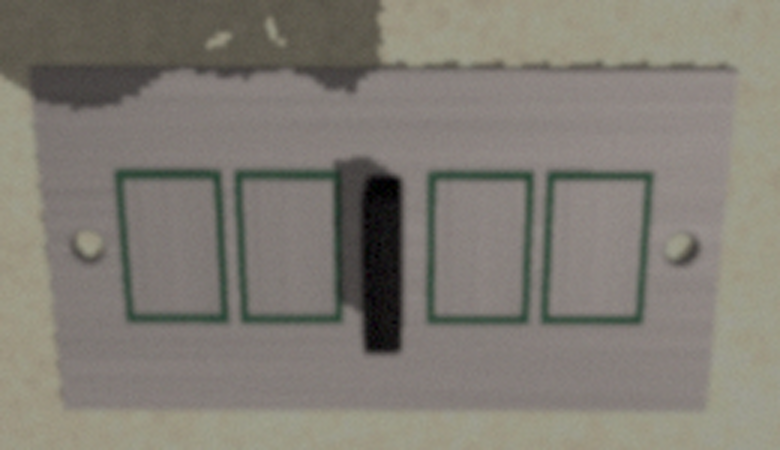

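Run:
```python
from h import *
c=ctrl.camera("side"); detect("side","base",.02,c)
g=ctrl.camera("scene")
# pins in scene crop b1 (285,432),(428,375) -> px
P=unproj(g,[[100+285/2,80+432/2],[100+428/2,80+375/2]],.036);print(P.round(4),P.mean(0).round(4),np.linalg.norm(P[1]-P[0]),np.degrees(np.arctan2(*(P[1]-P[0])[[1,0]])))
go(.612,-.035,.30,84)
```

```text
side base 0.75 [303, 202, 363, 267] ctr [626.5 -34.4] size [246.2 138. ] ang 85.5
[[ 0.6229 -0.1237  0.036 ]
 [ 0.6406  0.0678  0.036 ]] [ 0.6318 -0.0279  0.036 ] 0.19240199797523969 84.72457872308883
t 3.35 cur [0.4721 0.2886 0.278 ] yaw 79.08 turn rz -4.92 q6 -1.13 shift after turn (cm) [-30.72  17.29  -2.2 ] tilt [ 0.01 -0.01 -0.  ] F [-0.5 -0.6 -0.9] open 1.006
```

>>> move_arm(
  rows="0 0 0 0 0 -5.0 1; -2.4 1.3 -0.2 0 0 0 1; -2.4 1.3 -0.2 0 0 0 1; -2.4 1.3 -0.2 0 0 0 1; -2.4 1.3 -0.2 0 0 0 1; -2.4 1.3 -0.2 0 0 0 1; -2.4 1.3 -0.2 0 0 0 1; -2.4 1.3 -0.2 0 0 0 1; -2.4 1.3 -0.2 0 0 0 1; -2.4 1.3 -0.2 0 0 0 1; -2.4 1.3 -0.2 0 0 0 1; -2.4 1.3 -0.1 0 0 0 1; -2.4 1.3 0 0 0 0 1; -2 1.3 0 0 0 0 1; 0 0 0 0 0 0 1; 0 0 0 0 0 0 1",
)

```text
time_s: 4.95
eef_pos: [0.6084, -0.0358, 0.2986]
eef_rot: [-0.0, 0.743, 0.669, -0.0]
wrist_force: [-0.6, 0.6, -0.7]
opening: 1.003
```

Run:
```python
from h import *
st()
c=shot("wrist","d1.png")
detect("wrist","base",.02,c);detect("wrist","red",.03,c)
```

```text
t 4.95 [ 0.6084 -0.0358  0.2986] yaw 83.98 F [-0.6  0.6 -0.7] open 1.003
wrist red 0.66 [239, 0, 270, 17] ctr [462.4 -36.9] size [26.2 13. ] ang 84.2
```

View pics/d1.png

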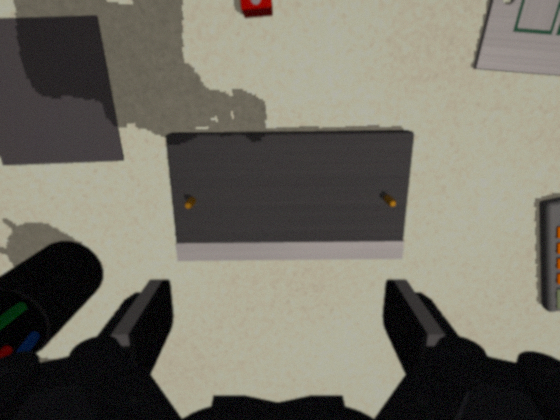

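Run:
```python
from h import *
c=ctrl.camera("wrist"); im=c["color"]
cv2.imwrite("pics/d2.png",np.hstack([cv2.resize(im[185:220,170:215],None,fx=8,fy=8,interpolation=cv2.INTER_CUBIC),cv2.resize(im[185:220,370:415],None,fx=8,fy=8,interpolation=cv2.INTER_CUBIC)]))
# base top corners: bottom edge rows ~241 
P=unproj(c,[[167,133],[411,132],[404,241],[177,241]],.02);print(P.round(4),P.mean(0).round(4))
for i in range(4):print(np.linalg.norm(P[i]-P[(i+1)%4]).round(4),np.degrees(np.arctan2(*(P[(i+1)%4]-P[i])[[1,0]])).round(2))
```

```text
[[ 0.5539 -0.1322  0.02  ]
 [ 0.5764  0.0957  0.02  ]
 [ 0.6867  0.0898  0.02  ]
 [ 0.6628 -0.1434  0.02  ]] [ 0.6199 -0.0225  0.02  ]
0.229 84.34
0.1104 -3.08
0.2344 -95.86
0.1095 174.12
```

View pics/d2.png

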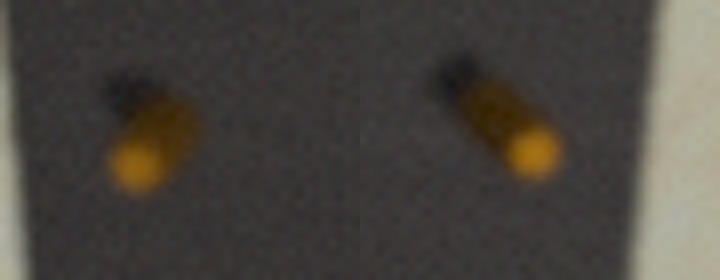

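Run:
```python
from h import *
c=ctrl.camera("wrist"); im=c["color"]
P=unproj(c,[[187.1,205.6],[391.6,204.1]],.039);print(P.round(4),P.mean(0).round(4),np.linalg.norm(P[1]-P[0]),np.degrees(np.arctan2(*(P[1]-P[0])[[1,0]])))
P=unproj(c,[[192.5,199.4],[387,196.5]],.025);print(P.round(4),P.mean(0).round(4))
P=unproj(c,[[167,133],[411,132],[402,260],[179,260]],.02);print(P.round(4),P.mean(0).round(4))
for i in range(4):print(np.linalg.norm(P[i]-P[(i+1)%4]).round(4),np.degrees(np.arctan2(*(P[(i+1)%4]-P[i])[[1,0]])).round(2))
st()
```

```text
[[ 0.621  -0.1209  0.039 ]
 [ 0.6393  0.0718  0.039 ]] [ 0.6302 -0.0245  0.039 ] 0.19354759374632954 84.57524450185211
[[ 0.6191 -0.1185  0.025 ]
 [ 0.6357  0.0715  0.025 ]] [ 0.6274 -0.0235  0.025 ]
[[ 0.554  -0.1323  0.02  ]
 [ 0.5765  0.0957  0.02  ]
 [ 0.7083  0.0878  0.02  ]
 [ 0.6844 -0.1454  0.02  ]] [ 0.6308 -0.0235  0.02  ]
0.2291 84.35
0.132 -3.45
0.2343 -95.85
0.131 174.26
t 5.2 [ 0.6083 -0.0349  0.299 ] yaw 84.1 F [-0.3  0.1  0.2] open 1.002
```

Run:
```python
from h import *
go(.4895,.277,.17,78.9)
```

```text
t 5.2 cur [ 0.6083 -0.0349  0.299 ] yaw 84.1 turn rz 5.2 q6 -1.63 shift after turn (cm) [ 28.32 -17.66  12.9 ] tilt [-0.   -0.01  0.  ] F [-0.3  0.1  0.2] open 1.002
```

>>> move_arm(
  rows="0 0 0 0 0 5.2 1; 2.4 -1.5 0.5 0 0 0 1; 2.4 -1.5 0.5 0 0 0 1; 2.4 -1.5 1 0 0 0 1; 2.4 -1.5 1 0 0 0 1; 2.4 -1.5 1 0 0 0 1; 2.4 -1.5 1 0 0 0 1; 2.4 -1.5 1 0 0 0 1; 2.4 -1.5 1 0 0 0 1; 2.4 -1.5 1 0 0 0 1; 2.4 -1.5 1.5 0 0 0 1; 2.4 -1.5 1.5 0 0 0 1; 1.9 -1.1 1.9 0 0 0 1; 0 0 0 0 0 0 1; 0 0 0 0 0 0 1",
)

```text
time_s: 6.7
eef_pos: [0.4902, 0.2763, 0.1699]
eef_rot: [0.0, 0.772, 0.636, -0.0]
wrist_force: [0.7, -0.3, -0.3]
opening: 0.997
```

Run:
```python
from h import *
c=shot("wrist","e1.png"); go(.4895,.277,.083,78.9)
```

```text
t 6.75 cur [0.491  0.2758 0.1705] yaw 78.87 turn rz -0.03 q6 -1.08 shift after turn (cm) [ 0.08 -0.17  8.75] tilt [ 0.05 -0.   -0.  ] F [ 0.8  0.6 -0.4] open 1.0
```

View pics/e1.png

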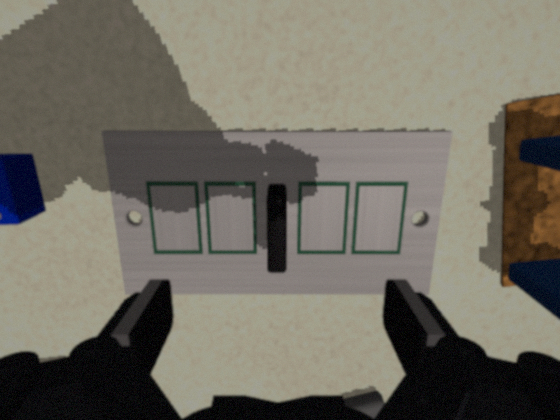

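Run:
```python
from h import *
c=ctrl.camera("wrist"); im=c["color"]
P=unproj(c,[[134.3,217],[419.7,217.5]],.006);print(P.round(4),P.mean(0).round(4),np.linalg.norm(P[1]-P[0]),np.degrees(np.arctan2(*(P[1]-P[0])[[1,0]])))
H=unproj(c,[[267.5,184.5],[285.5,184.5],[268,271],[286,271]],.038);print(H.round(4),H.mean(0).round(4))
go(*P.mean(0)[:2],.083)
```

```text
[[0.4733 0.1816 0.006 ]
 [0.5109 0.3717 0.006 ]] [0.4921 0.2766 0.006 ] 0.19371796743692404 78.80581728964187
[[0.461  0.2772 0.038 ]
 [0.463  0.2873 0.038 ]
 [0.5148 0.2665 0.038 ]
 [0.5169 0.2774 0.038 ]] [0.4889 0.2771 0.038 ]
t 6.8 cur [0.4915 0.2755 0.1709] yaw 78.82 turn rz -0.0 q6 -1.07 shift after turn (cm) [0.12 0.04 8.79] tilt [ 0.09 -0.03 -0.  ] F [ 0.6  0.4 -0.2] open 0.999
```

>>> move_arm(
  rows="0.1 -0.05 2 0 0 0 1; 0 0 2 0 0 0 1; 0 0 2 0 0 0 1; 0 0 1.5 0 0 0 1; 0 0 0.8 0 0 0 1; 0 0 0.4 0 0 0 1; 0 0 0 0 0 0 1; 0 0 0 0 0 0 0.6; 0 0 0 0 0 0 0.3; 0 0 0 0 0 0 0; 0 0 0 0 0 0 0; 0 0 0 0 0 0 0; 0 0 0 0 0 0 0; 0 0 0 0 0 0 0",
)

```text
time_s: 8.2
eef_pos: [0.4907, 0.2768, 0.0833]
eef_rot: [0.0, 0.773, 0.635, 0.0]
wrist_force: [-1.0, -1.6, 4.8]
opening: 0.126
```

Run:
```python
from h import *
c=shot("wrist","f1.png"); st()
```

```text
t 8.25 [0.4907 0.2769 0.0833] yaw 78.82 F [-0.9 -2.   5.9] open 0.13
```

View pics/f1.png

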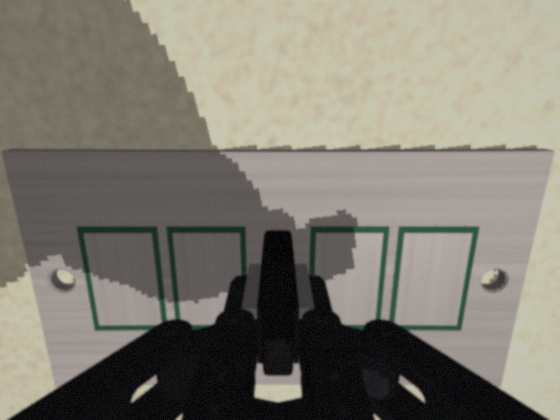

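Run:
```python
from h import *
c=ctrl.camera("wrist"); im=c["color"]; p,R,o=tool()
cv2.imwrite("pics/f2.png",np.hstack([cv2.resize(im[260:300,40:85],None,fx=8,fy=8,interpolation=cv2.INTER_CUBIC),cv2.resize(im[260:300,472:517],None,fx=8,fy=8,interpolation=cv2.INTER_CUBIC)]))
P=unproj(c,[[63,279],[494.5,278.5]],.006);print(P.round(4),P.mean(0).round(4),np.linalg.norm(P[1]-P[0]),np.degrees(np.arctan2(*(P[1]-P[0])[[1,0]])))
print((P-p)@R)
```

```text
[[0.4727 0.1838 0.006 ]
 [0.5098 0.3733 0.006 ]] [0.4913 0.2786 0.006 ] 0.19311863915811286 78.94344134944828
[[-9.47303726e-02  4.21439564e-04  7.72629488e-02]
 [ 9.83878400e-02  1.58330654e-05  7.72487354e-02]]
```

View pics/f2.png

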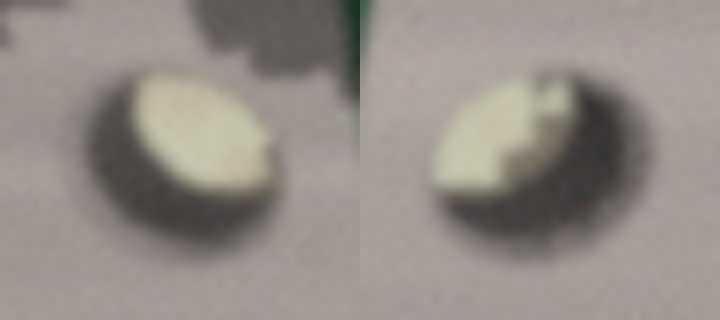

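>>> move_arm(
  rows="0 0 -0.5 0 0 0 0; 0 0 -1 0 0 0 0; 0 0 -2 0 0 0 0; 0 0 -2 0 0 0 0; 0 0 -2 0 0 0 0; 0 0 -1 0 0 0 0; 0 0 0 0 0 0 0; 0 0 0 0 0 0 0",
)

```text
time_s: 9.1
eef_pos: [0.49, 0.2768, 0.1673]
eef_rot: [-0.0, 0.773, 0.635, -0.0]
wrist_force: [-0.3, -0.2, -3.9]
opening: 0.128
```

Run:
```python
from h import *
c=shot("wrist","g1.png"); go(.6293,-.0262,.167,84.5)
```

```text
t 9.15 cur [0.4897 0.2767 0.1668] yaw 78.82 turn rz -5.68 q6 -1.17 shift after turn (cm) [-2.881e+01  1.680e+01 -2.000e-02] tilt [-0.09  0.05 -0.  ] F [ 0.5 -0.2 -4.8] open 0.133
```

View pics/g1.png

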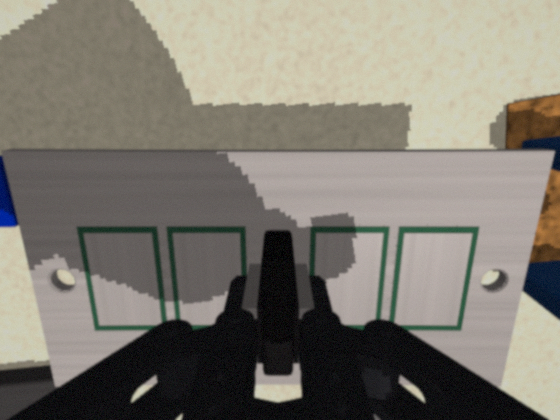

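Held rigidly, not moved in the grip (holes still at (63,279), (494,279)). Carry to above the base.

>>> move_arm(
  rows="0 0 0 0 0 -5.7 0; -1.8 1.1 0 0 0 0 0; -1.8 1.1 0 0 0 0 0; -1.8 1.1 0 0 0 0 0; -1.8 1.1 0 0 0 0 0; -1.8 1.1 0 0 0 0 0; -1.8 1.1 0 0 0 0 0; -1.8 1.1 0 0 0 0 0; -1.8 1.1 0 0 0 0 0; -1.8 1.1 0 0 0 0 0; -1.8 1.1 0 0 0 0 0; -1.8 1.1 0 0 0 0 0; -1.8 1.0 0 0 0 0 0; -1.8 1.0 0 0 0 0 0; -1.8 1.0 0 0 0 0 0; -1.8 1.0 0 0 0 0 0; -1.8 0.6 0 0 0 0 0; 0 0 0 0 0 0 0; 0 0 0 0 0 0 0",
)

```text
time_s: 11.05
eef_pos: [0.6291, -0.0264, 0.1677]
eef_rot: [-0.0, 0.741, 0.672, -0.0]
wrist_force: [-0.7, 0.4, -4.5]
opening: 0.129
```

Run:
```python
from h import *
c=shot("wrist","h1.png"); go(.6293,-.0262,.127,84.5)
```

```text
t 11.1 cur [ 0.6289 -0.0258  0.1677] yaw 84.5 turn rz -0.0 q6 -1.7 shift after turn (cm) [-0.04  0.04  4.07] tilt [-0.04 -0.03  0.  ] F [-0.1 -0.1 -4.5] open 0.128
```

View pics/h1.png

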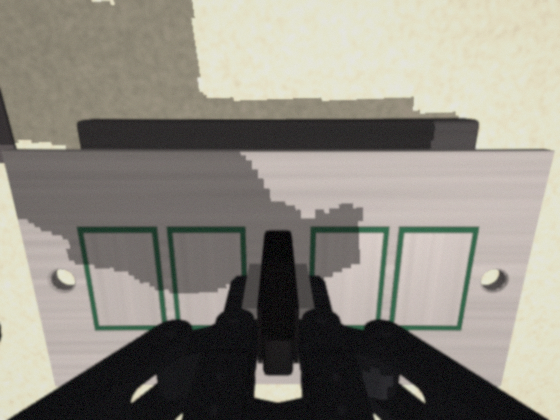

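>>> move_arm(
  rows="-0.05 0 1.5 0 0 0 0; 0 0 1.5 0 0 0 0; 0 0 1.1 0 0 0 0; 0 0 0 0 0 0 0; 0 0 0 0 0 0 0",
)

```text
time_s: 11.6
eef_pos: [0.6288, -0.0259, 0.126]
eef_rot: [-0.001, 0.74, 0.673, -0.0]
wrist_force: [-0.1, -0.2, -3.8]
opening: 0.129
```

Run:
```python
from h import *
c=shot("wrist","i1.png"); go(.6293,-.0262,.1033,84.5); im=c["color"]
cv2.imwrite("pics/i2.png",np.hstack([cv2.resize(im[260:300,40:85],None,fx=8,fy=8,interpolation=cv2.INTER_CUBIC),cv2.resize(im[260:300,472:517],None,fx=8,fy=8,interpolation=cv2.INTER_CUBIC)]))
```

```text
t 11.65 cur [ 0.6293 -0.0261  0.1268] yaw 84.53 turn rz 0.03 q6 -1.7 shift after turn (cm) [-0.01  0.    2.35] tilt [-0. -0.  0.] F [ 1.4  0.2 -2.8] open 0.127
```

View pics/i2.png

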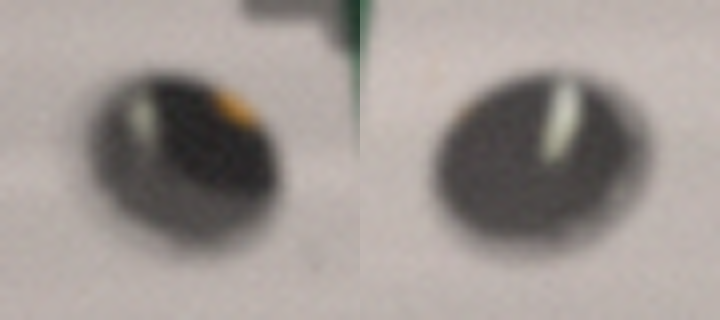

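Run:
```python
from h import *
c=ctrl.camera("wrist"); p,R,o=tool(); im=c["color"].copy()
print(p)
base=[cv2.resize(im[260:300,40:85],None,fx=8,fy=8,interpolation=cv2.INTER_CUBIC),cv2.resize(im[260:300,472:517],None,fx=8,fy=8,interpolation=cv2.INTER_CUBIC)]
th=np.linspace(0,2*np.pi,60)
def circ(x,y,z,r):
    q=np.c_[x+r*np.cos(th),y+r*np.sin(th),np.full(60,z)]; return proj(c,p+q@R.T)
for dx,dy in [(0,0)]:
  for i,(s,u0) in enumerate([(-1,40),(1,472)]):
    X=s*.0967+.0018; Y=.0010
    for z,r,col in [(.0773,.00525,(0,255,0)),(.0833,.00525,(255,255,0)),(p[2]-.039,.003,(0,0,255)),(p[2]-.037,.004,(0,128,255))]:
        q=(circ(X,Y,z,r)-[u0,260]+.5)*8
        cv2.polylines(base[i],[q.astype(np.int32)],True,col,1)
cv2.imwrite("pics/i3.png",np.hstack(base))
```

```text
[ 0.62961586 -0.02622097  0.12733487]
```

View pics/i3.png

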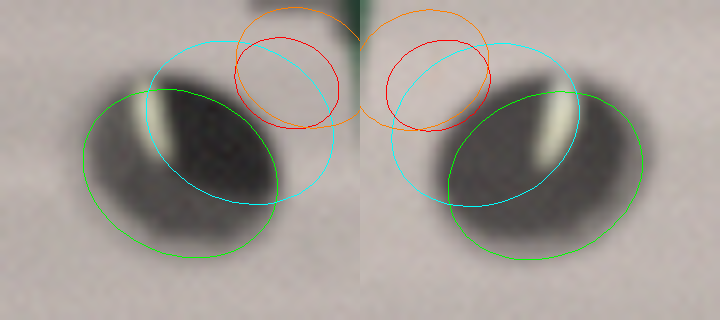

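>>> move_arm(
  rows="0 0 0.3 0 0 0 0; 0 0 0.2 0 0 0 0; 0 0 0.2 0 0 0 0; 0 0 0 0 0 0 0",
)

```text
time_s: 12.1
eef_pos: [0.6289, -0.0262, 0.1196]
eef_rot: [-0.0, 0.74, 0.672, -0.0]
wrist_force: [-0.0, 0.4, -3.8]
opening: 0.134
```

Run:
```python
from h import *
c=shot("wrist","j1.png"); go(.6293,-.0262,.1033,84.5); im=c["color"]
cv2.imwrite("pics/j2.png",np.hstack([cv2.resize(im[260:300,40:85],None,fx=8,fy=8,interpolation=cv2.INTER_CUBIC),cv2.resize(im[260:300,472:517],None,fx=8,fy=8,interpolation=cv2.INTER_CUBIC)]))
```

```text
t 12.15 cur [ 0.629  -0.0262  0.1197] yaw 84.52 turn rz 0.02 q6 -1.7 shift after turn (cm) [0.   0.03 1.64] tilt [-0.02 -0.    0.  ] F [-1.  -0.5 -3.5] open 0.127
```

View pics/j2.png

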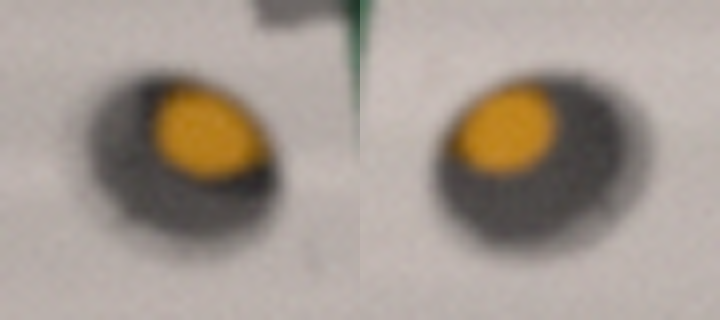

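Both brass pins show inside the holes (crop (208,130) and (507,130)), no contact force. Continue down.

>>> move_arm(
  rows="0 0 0.3 0 0 0 0; 0 0 0.3 0 0 0 0; 0 0 0.3 0 0 0 0; 0 0 0.3 0 0 0 0; 0 0 0.2 0 0 0 0; 0 0 0.1 0 0 0 0; 0 0 0 0 0 0 0; 0 0 0 0 0 0 0",
)

```text
time_s: 12.95
eef_pos: [0.6292, -0.0262, 0.105]
eef_rot: [0.0, 0.74, 0.673, 0.0]
wrist_force: [-0.2, 0.7, -4.0]
opening: 0.13
```

Run:
```python
from h import *
go(.6293,-.0262,.1033,84.5)
c=shot("wrist","k1.png"); im=c["color"]
cv2.imwrite("pics/k2.png",np.hstack([cv2.resize(im[260:300,40:85],None,fx=8,fy=8,interpolation=cv2.INTER_CUBIC),cv2.resize(im[260:300,472:517],None,fx=8,fy=8,interpolation=cv2.INTER_CUBIC)]))
```

```text
t 12.95 cur [ 0.6292 -0.0262  0.105 ] yaw 84.52 turn rz 0.02 q6 -1.7 shift after turn (cm) [0.01 0.01 0.17] tilt [0.01 0.   0.  ] F [-0.2  0.7 -4. ] open 0.13
```

View pics/k2.png

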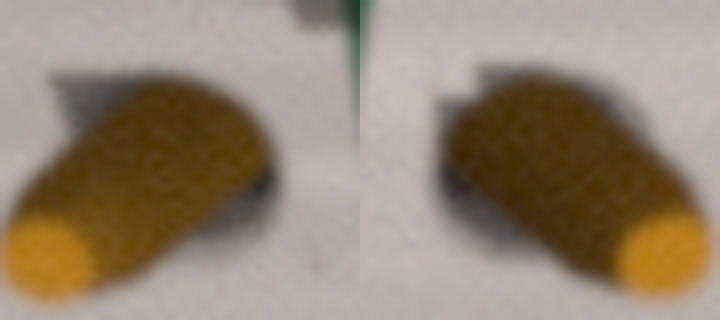

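>>> move_arm(
  rows="0 0 0.15 0 0 0 0; 0 0 0 0 0 0 0; 0 0 0 0 0 0 0.2; 0 0 0 0 0 0 0.4; 0 0 0 0 0 0 0.6; 0 0 0 0 0 0 0.6; 0 0 0 0 0 0 0.6",
)

```text
time_s: 13.7
eef_pos: [0.6293, -0.0263, 0.1036]
eef_rot: [0.0, 0.74, 0.672, 0.0]
wrist_force: [-1.0, -0.7, 1.2]
opening: 0.597
```

Run:
```python
from h import *
st()
c=shot("wrist","l1.png")
```

```text
t 13.7 [ 0.6293 -0.0263  0.1036] yaw 84.52 F [-1.  -0.7  1.2] open 0.597
```

View pics/l1.png

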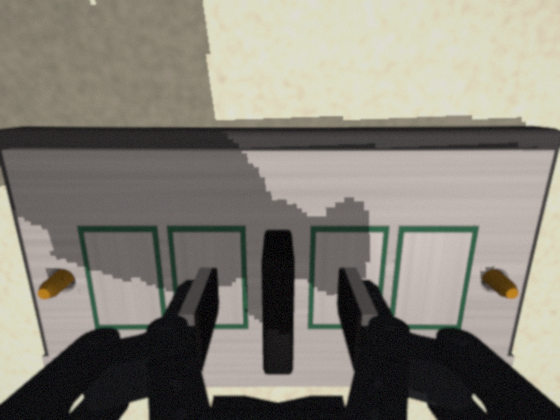

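Plate is down at TCP z 0.1036 (expected 0.1033), pins through both holes, fingers clear. Now rise and look at the blocks.

Run:
```python
from h import *
go(.42,.03,.28,84.5)
```

```text
t 13.75 cur [ 0.6292 -0.0262  0.1035] yaw 84.52 turn rz 0.02 q6 -1.7 shift after turn (cm) [  3.59 -21.37 -17.65] tilt [0.01 0.   0.  ] F [ 0.7 -0.6  0.2] open 0.601
```

>>> move_arm(
  rows="0 0 -1 0 0 0 0.6; 0 0 -2 0 0 0 0.7; 0 0 -2.5 0 0 0 1; 0 0 -3 0 0 0 1; 0.4 -2 -3 0 0 0 1; 0.4 -2.4 -2 0 0 0 1; 0.4 -2.4 -1.5 0 0 0 1; 0.4 -2.4 -1.5 0 0 0 1; 0.4 -2.4 -1 0 0 0 1; 0.4 -2.4 0 0 0 0 1; 0.4 -2.4 0 0 0 0 1; 0.4 -2.4 0 0 0 0 1; 0.4 -2.4 0 0 0 0 1; 0 0 0 0 0 0 1; 0 0 0 0 0 0 1",
)

```text
time_s: 15.25
eef_pos: [0.4219, 0.0298, 0.2794]
eef_rot: [0.001, 0.74, 0.673, 0.001]
wrist_force: [0.2, 0.4, 0.3]
opening: 1.001
```

Run:
```python
from h import *
st()
c=shot("wrist","m1.png")
detect("wrist","red",.03,c);detect("wrist","blue",.03,c)
```

```text
t 15.25 [0.4219 0.0298 0.2794] yaw 84.53 F [0.2 0.4 0.3] open 1.001
wrist red 0.81 [188, 183, 226, 234] ctr [439.6 -34. ] size [31.8 49.2] ang 87.5
wrist red 0.38 [346, 163, 386, 212] ctr [432.9 110.4] size [32.7 43.7] ang 79.0
wrist blue 0.96 [344, 162, 387, 212] ctr [432.4 110.1] size [30.8 43.6] ang 80.2
wrist blue 0.24 [151, 328, 352, 417] ctr [625.2 -17.3] size [207.5 116.8] ang 84.9
```

View pics/m1.png

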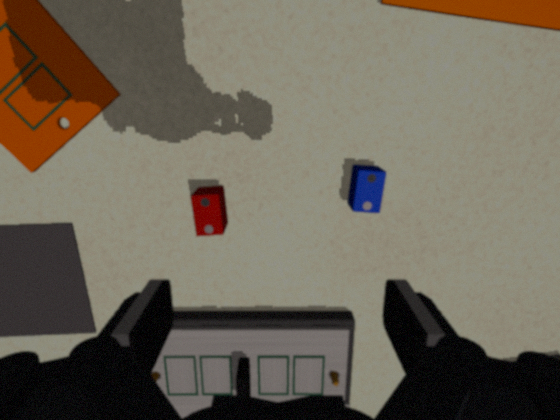

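```bash
cat >> h.py <<'E'
from scipy.optimize import minimize
def colmask(im,col):
    b,g,r=[im[...,i].astype(int) for i in range(3)]
    if col=="red": m=(r>60)&(r>2.2*g)&(r>2.2*b)
    else: m=(b>60)&(b>1.8*r)&(b>1.6*g)
    return m.astype(np.uint8)
def fitbox(c,col,x0,y0,yaw0,zb=0.,dims=(.04,.026),hs=(.028,.034)):
    m=colmask(c["color"],col)
    # keep component near the guess
    n,l,s,ce=cv2.connectedComponentsWithStats(cv2.morphologyEx(m,cv2.MORPH_CLOSE,np.ones((7,7),np.uint8)))
    g=proj(c,[[x0,y0,zb+.02]])[0]; k=1+np.argmin([np.linalg.norm(ce[i]-g)+(1e3 if s[i,4]<60 else 0) for i in range(1,n)])
    mm=cv2.convexHull(np.argwhere(l==k)[:,::-1].astype(np.int32)); S=4
    u0,v0,w,h=s[k,:4]; u0-=15;v0-=15;w+=30;h+=30
    T=np.zeros((h*S,w*S),np.uint8); cv2.fillConvexPoly(T,((mm.reshape(-1,2)-[u0,v0]+.5)*S).astype(np.int32),1)
    T=cv2.dilate(T,np.ones((S,S),np.uint8))  # pixel extent
    best=None
    for H in hs:
        def cost(p):
            A=np.r_[rectcorners(p[0]/1e3,p[1]/1e3,p[2]/20,*dims,zb),rectcorners(p[0]/1e3,p[1]/1e3,p[2]/20,*dims,zb+H)]
            q=((proj(c,A)-[u0,v0]+.5)*S).astype(np.float32); hu=cv2.convexHull(q)
            I=np.zeros_like(T); cv2.fillConvexPoly(I,hu.astype(np.int32),1)
            return 1-(I&T).sum()/max(1,(I|T).sum())
        for y00 in (yaw0-.25,yaw0,yaw0+.25):
            r=minimize(cost,[x0*1e3,y0*1e3,y00*20],method="Nelder-Mead",options=dict(initial_simplex=[[x0*1e3,y0*1e3,y00*20],[x0*1e3+6,y0*1e3,y00*20],[x0*1e3,y0*1e3+6,y00*20],[x0*1e3,y0*1e3,y00*20+3]]))
            if best is None or r.fun<best[0]: best=(r.fun,r.x[0]/1e3,r.x[1]/1e3,np.degrees(r.x[2]/20),H)
            f=(H,round(r.fun,3),np.round([r.x[0],r.x[1],np.degrees(r.x[2]/20)],1))
        print(col,f)
    return best
E
python3 - <<'E'
from h import *
c=ctrl.camera("wrist")
print(np.round(fitbox(c,"red",.435,-.034,0.),4)); print(np.round(fitbox(c,"blue",.432,.110,-.15),4)); st()
E
```

```text
red (0.028, np.float64(0.218), array([446.4, -38. ,  -7.2]))
red (0.034, np.float64(0.277), array([446.5, -37.5,  -8.3]))
[ 0.2181  0.4461 -0.0379 -7.3217  0.028 ]
blue (0.028, np.float64(0.259), array([437.5, 114.1,  -3.8]))
blue (0.034, np.float64(0.312), array([438.6, 114.3,   3. ]))
[ 0.2572  0.4382  0.1144 -4.1253  0.028 ]
t 15.45 [0.4223 0.0296 0.2787] yaw 84.51 F [ 0.3 -1.2  1.1] open 1.0
```

Run:
```python
from h import *
c=ctrl.camera("wrist"); im=c["color"]
A=cv2.resize(im[170:245,170:245],None,fx=5,fy=5,interpolation=cv2.INTER_CUBIC); B=cv2.resize(im[150:225,335:410],None,fx=5,fy=5,interpolation=cv2.INTER_CUBIC)
ma=cv2.resize(colmask(im,"red")[170:245,170:245]*255,None,fx=5,fy=5); mb=cv2.resize(colmask(im,"blue")[150:225,335:410]*255,None,fx=5,fy=5)
o=np.vstack([np.hstack([A,B]),cv2.cvtColor(np.hstack([ma,mb]),cv2.COLOR_GRAY2BGR)]); cv2.imwrite("pics/m2.png",cv2.resize(o,None,fx=.78,fy=.78))
```

```text
(no output)
```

View pics/m2.png

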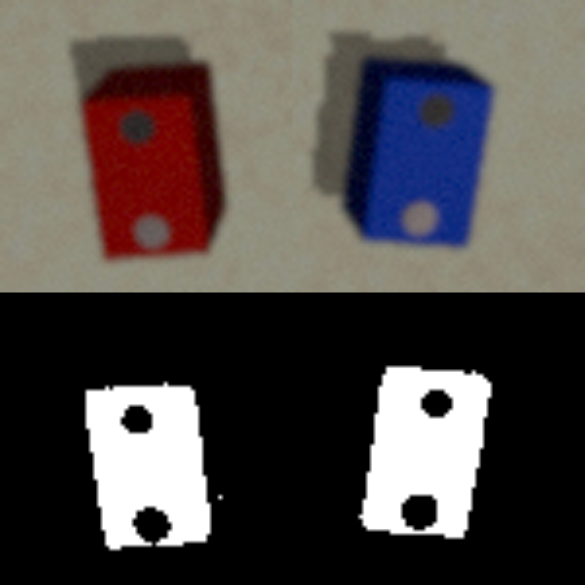

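```bash
python3 - <<'E'
s=open('h.py').read()
s=s.replace("m=(r>60)&(r>2.2*g)&(r>2.2*b)","m=(r>25)&(r>2.0*g)&(r>2.0*b)").replace("m=(b>60)&(b>1.8*r)&(b>1.6*g)","m=(b>25)&(b>1.6*r)&(b>1.5*g)")
open('h.py','w').write(s)
E
python3 - <<'E'
from h import *
c=ctrl.camera("wrist")
im=c["color"]; print(im[183,197],im[200,227],im[166,360],im[190,349])
print(np.round(fitbox(c,"red",.435,-.034,0.),4)); print(np.round(fitbox(c,"blue",.432,.110,-.15),4)); st()
E
```

```text
[71 81 84] [119 136 140] [48 23 26] [53 46 50]
red (0.028, np.float64(0.033), array([444. , -36.9,  -2. ]))
red (0.034, np.float64(0.098), array([443.8, -36. ,  -5.5]))
[ 0.0316  0.4441 -0.0369 -2.3583  0.028 ]
blue (0.028, np.float64(0.095), array([436.4, 113.6,  -8.5]))
blue (0.034, np.float64(0.161), array([436. , 112.7,  -3.7]))
[ 0.0921  0.4365  0.1137 -7.4115  0.028 ]
t 15.55 [0.422  0.0296 0.2784] yaw 84.5 F [ 0.2 -0.3 -0.8] open 0.999
```

Red box-fit: centre (0.444, −0.037), block x yaw ≈ −2°; blue (0.4365, 0.114). I'll grip across the 40 mm so the fingers fit in the bays: turn ~86.5°.

>>> move_arm(
  rows="0 0 0 0 0 8 1; 0 0 0 0 0 8 1; 0 0 0 0 0 8 1; 0 0 0 0 0 8 1; 0 0 0 0 0 8 1; 0 0 0 0 0 8 1; 0 0 0 0 0 8 1; 0 0 0 0 0 8 1; 0 0 0 0 0 8 1; 0 0 0 0 0 8 1; 0 0 0 0 0 6.5 1; 0 0 0 0 0 0 1",
)

```text
time_s: 16.75
eef_pos: [0.4218, 0.0297, 0.2782]
eef_rot: [-0.0, 1.0, -0.018, -0.0]
wrist_force: [0.7, -0.4, -0.4]
opening: 1.002
```

Run:
```python
from h import *
go(.444,-.037,.16,-2.2)
```

```text
t 16.75 cur [0.4218 0.0297 0.2782] yaw -2.04 turn rz 0.16 q6 -0.17 shift after turn (cm) [ 2.48  6.58 11.82] tilt [-0.    0.03 -0.  ] F [ 0.7 -0.4 -0.4] open 1.002
```

>>> move_arm(
  rows="0.6 1.6 2 0 0 0 1; 0.6 1.7 2 0 0 0 1; 0.6 1.7 2.5 0 0 0 1; 0.6 1.6 2.5 0 0 0 1; 0 0 2 0 0 0 1; 0 0 0.8 0 0 0 1; 0 0 0 0 0 0 1; 0 0 0 0 0 0 1",
)

```text
time_s: 17.55
eef_pos: [0.4437, -0.0368, 0.161]
eef_rot: [0.0, 1.0, -0.017, 0.0]
wrist_force: [-0.0, 0.8, -0.1]
opening: 0.999
```

Run:
```python
from h import *
c=shot("wrist","n1.png"); b=fitbox(c,"red",.444,-.037,-.03); print(np.round(b,4)); go(b[1],b[2],.077,b[3])
```

```text
red (0.028, np.float64(0.027), array([442.9, -38.2,  -2. ]))
red (0.034, np.float64(0.075), array([ 4.431e+02, -3.650e+01,  1.000e-01]))
[ 0.0267  0.4429 -0.0382 -1.9657  0.028 ]
t 17.6 cur [ 0.4439 -0.0369  0.1614] yaw -1.9 turn rz 0.07 q6 -0.32 shift after turn (cm) [-0.1   0.14  8.44] tilt [ 0.03 -0.09 -0.  ] F [-0.5 -0.2 -0.5] open 1.0
```

View pics/n1.png

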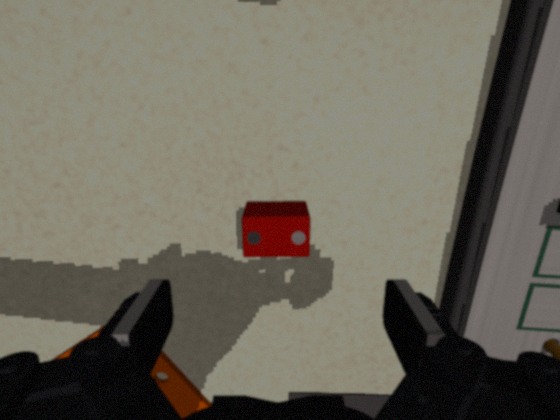

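>>> move_arm(
  rows="-0.1 0.1 2 0 0 0 1; 0 0 2.5 0 0 0 1; 0 0 2 0 0 0 1; 0 0 1.2 0 0 0 1; 0 0 0.7 0 0 0 1; 0 0 0 0 0 0 0.7; 0 0 0 0 0 0 0.3; 0 0 0 0 0 0 0.3; 0 0 0 0 0 0 0.3; 0 0 0 0 0 0 0.3; 0 0 0 0 0 0 0.3",
)

```text
time_s: 18.7
eef_pos: [0.4432, -0.0382, 0.0775]
eef_rot: [0.0, 1.0, -0.017, 0.001]
wrist_force: [-0.1, 0.0, 6.4]
opening: 0.457
```

Run:
```python
from h import *
st(); c=shot("wrist","n2.png")
```

```text
t 18.7 [ 0.4432 -0.0382  0.0775] yaw -1.98 F [-0.1  0.   6.4] open 0.457
```

View pics/n2.png

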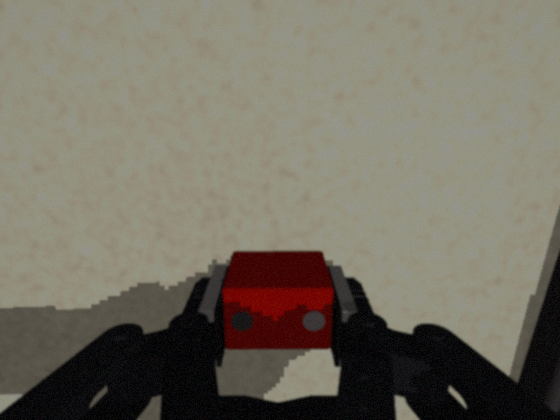

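Run:
```python
from h import *
c=ctrl.camera("wrist"); p,R,o=tool()
# top face corners: front-edge/back-edge px
for z in (.028,.034):
    P=unproj(c,[[231,290],[329,290],[224,348],[332,348]],z); print(z,((P-p)@R*1000).round(1))
go(.6227,-.0950,.15,-5.5)
```

```text
0.028 [[-17.2 -10.8  49.4]
 [ 19.2 -10.8  49.5]
 [-20.8  14.7  49.4]
 [ 21.4  14.7  49.5]]
0.034 [[-16.3 -14.3  43.4]
 [ 18.2 -14.2  43.5]
 [-19.8  10.   43.4]
 [ 20.3  10.   43.5]]
t 18.8 cur [ 0.4431 -0.0382  0.0775] yaw -1.98 turn rz 3.52 q6 -0.26 shift after turn (cm) [18.42  3.93 -7.25] tilt [ 0.04 -0.12 -0.  ] F [-0.9  0.4  7. ] open 0.456
```

>>> move_arm(
  rows="0 0 -1 0 0 0 0.3; 0 0 -2 0 0 0 0.3; 0 0 -2 0 0 0 0.3; 0 0 -2.3 0 0 3.5 0.3; 1.8 0.4 0 0 0 0 0.3; 1.9 0.4 0 0 0 0 0.3; 1.9 0.4 0 0 0 0 0.3; 1.9 0.4 0 0 0 0 0.3; 1.9 0.4 0 0 0 0 0.3; 1.9 0.4 0 0 0 0 0.3; 1.9 0.4 0 0 0 0 0.3; 1.9 0.4 0 0 0 0 0.3; 1.9 0.4 0 0 0 0 0.3; 1.5 0.3 0 0 0 0 0.3; 0 0 0 0 0 0 0.3; 0 0 0 0 0 0 0.3",
)

```text
time_s: 20.4
eef_pos: [0.6222, -0.0942, 0.1495]
eef_rot: [-0.0, 0.999, -0.048, -0.0]
wrist_force: [-1.6, 0.6, -0.5]
opening: 0.46
```

Run:
```python
from h import *
go(.6227,-.0950,.1045,-5.5); c=shot("wrist","o1.png")
```

```text
t 20.4 cur [ 0.6222 -0.0942  0.1495] yaw -5.48 turn rz 0.02 q6 -0.24 shift after turn (cm) [0.06 0.08 4.5 ] tilt [-0.01  0.05 -0.  ] F [-1.6  0.6 -0.5] open 0.46
```

View pics/o1.png

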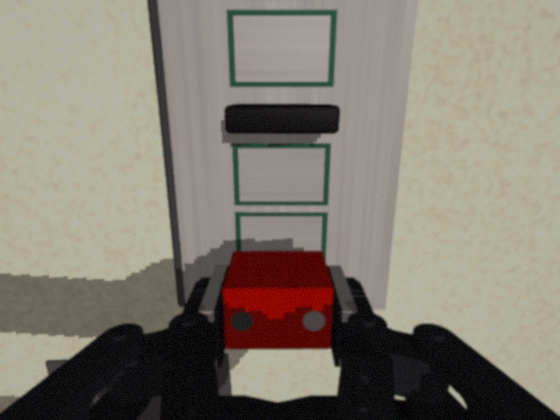

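Aligned over bay A with the block held upright. Lower and release.

>>> move_arm(
  rows="0.05 0.05 1.5 0 0 0 0.3; 0 0 1.3 0 0 0 0.3; 0 0 1.0 0 0 0 0.3; 0 0 0.5 0 0 0 0.3; 0 0 0.15 0 0 0 0.3; 0 0 0 0 0 0 0.3",
)

```text
time_s: 21.05
eef_pos: [0.6231, -0.0949, 0.1046]
eef_rot: [-0.0, 0.999, -0.048, -0.0]
wrist_force: [0.5, 0.5, -0.7]
opening: 0.458
```

Run:
```python
from h import *
go(.6227,-.0950,.1035,-5.5); c=shot("wrist","o2.png")
```

```text
t 21.05 cur [ 0.6231 -0.0949  0.1046] yaw -5.48 turn rz 0.02 q6 -0.24 shift after turn (cm) [-0.04  0.01  0.11] tilt [-0.    0.02 -0.  ] F [ 0.5  0.5 -0.7] open 0.458
```

View pics/o2.png

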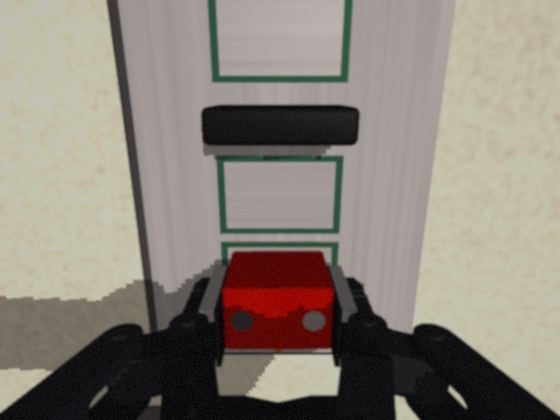

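>>> move_arm(
  rows="0 0 0.07 0 0 0 0.3; 0 0 0 0 0 0 0.5; 0 0 0 0 0 0 0.6; 0 0 0 0 0 0 0.75; 0 0 0 0 0 0 0.85; 0 0 -0.5 0 0 0 0.85; 0 0 -2 0 0 0 0.9; 0 0 -3 0 0 0 1; 0 0 -3 0 0 0 1; 0 0 -3 0 0 0 1; 0 0 -3 0 0 0 1; 0 0 0 0 0 0 1",
)

```text
time_s: 22.3
eef_pos: [0.6255, -0.0957, 0.2553]
eef_rot: [0.001, 0.999, -0.048, 0.005]
wrist_force: [-0.4, -0.5, 0.2]
opening: 0.997
```

Run:
```python
from h import *
c=shot("wrist","o3.png"); b=fitbox(c,"red",.6227,-.095,-.09,zb=.026); print(np.round(b,4)); go(.4365,.1137,.25,-8)
```

```text
red (0.028, np.float64(0.035), array([623.1, -94.3,  -4.1]))
red (0.034, np.float64(0.056), array([623.5, -93.4,  -4.1]))
[ 0.0339  0.6233 -0.0944 -4.266   0.028 ]
t 22.35 cur [ 0.6245 -0.0953  0.2525] yaw -5.47 turn rz 2.53 q6 -0.2 shift after turn (cm) [-21.52 -18.09   0.25] tilt [ 0.08 -0.33 -0.  ] F [ 0.  -0.2  0.5] open 0.999
```

View pics/o3.png

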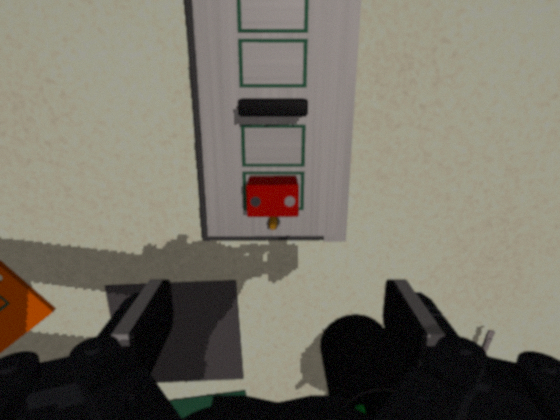

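>>> move_arm(
  rows="0 0 0 0 0 2.5 1; -2.2 -1.8 0 0 0 0 1; -2.2 -1.8 0 0 0 0 1; -2.2 -1.8 0 0 0 0 1; -2.2 -1.8 0 0 0 0 1; -2.2 -1.8 0.5 0 0 0 1; -2.2 -1.8 0.5 0 0 0 1; -2.2 -1.8 1 0 0 0 1; -2.1 -1.8 2 0 0 0 1; -2 -1.8 2 0 0 0 1; -2 -1.8 2 0 0 0 1; 0 0 1 0 0 0 1; 0 0 0 0 0 0 1; 0 0 0 0 0 0 1",
)

```text
time_s: 23.75
eef_pos: [0.4358, 0.1127, 0.1593]
eef_rot: [0.0, 0.998, -0.07, 0.0]
wrist_force: [0.3, -0.3, 0.2]
opening: 1.001
```

Run:
```python
from h import *
c=shot("wrist","p1.png"); b=fitbox(c,"blue",.4365,.1137,-.13); print(np.round(b,4)); go(b[1],b[2],.0785,b[3])
```

```text
blue (0.028, np.float64(0.073), array([436.3, 112.6,  -9.8]))
blue (0.034, np.float64(0.158), array([436.6, 115.6, -13.7]))
[ 0.0725  0.4363  0.1126 -9.812   0.028 ]
t 23.8 cur [0.4362 0.1126 0.1598] yaw -8.02 turn rz 1.79 q6 0.16 shift after turn (cm) [ 0.01 -0.    8.13] tilt [ 0.   -0.07 -0.  ] F [0.2 0.4 0.5] open 1.001
```

View pics/p1.png

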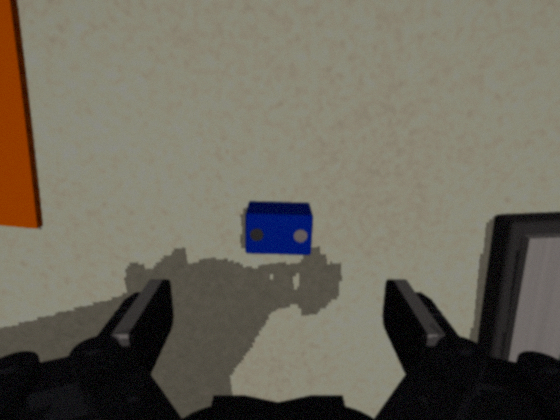

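>>> move_arm(
  rows="0 0.1 2 0 0 1.5 1; 0 0 2.5 0 0 0 1; 0 0 2 0 0 0 1; 0 0 1.1 0 0 0 1; 0 0 0.5 0 0 0 1; 0 0 0 0 0 0 0.7; 0 0 0 0 0 0 0.3; 0 0 0 0 0 0 0.3; 0 0 0 0 0 0 0.3; 0 0 0 0 0 0 0.3; 0 0 0 0 0 0 0.3",
)

```text
time_s: 24.9
eef_pos: [0.436, 0.1122, 0.0794]
eef_rot: [-0.0, 0.997, -0.083, 0.001]
wrist_force: [-1.3, -0.2, 5.7]
opening: 0.459
```

Run:
```python
from h import *
go(.6359,.0424,.15,-5.5); c=shot("wrist","p2.png")
```

```text
t 24.9 cur [0.436  0.1122 0.0794] yaw -9.47 turn rz -3.97 q6 0.08 shift after turn (cm) [20.57  5.03 -7.06] tilt [-0.01 -0.13  0.  ] F [-1.3 -0.2  5.7] open 0.459
```

View pics/p2.png

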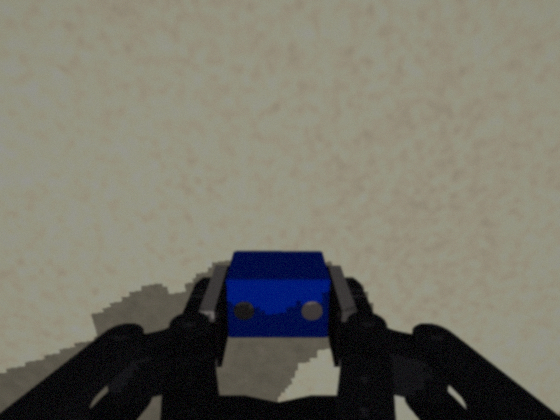

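>>> move_arm(
  rows="0 0 -1 0 0 0 0.3; 0 0 -2 0 0 0 0.3; 0 0 -2 0 0 0 0.3; 0 0 -2.1 0 0 -4 0.3; 2 0.5 0 0 0 0 0.3; 2 0.5 0 0 0 0 0.3; 2 0.5 0 0 0 0 0.3; 2 0.5 0 0 0 0 0.3; 2 0.5 0 0 0 0 0.3; 2 0.5 0 0 0 0 0.3; 2.1 0.5 0 0 0 0 0.3; 2.1 0.5 0 0 0 0 0.3; 2.1 0.5 0 0 0 0 0.3; 2.2 0.5 0 0 0 0 0.3; 0 0 0 0 0 0 0.3; 0 0 0 0 0 0 0.3",
)

```text
time_s: 26.55
eef_pos: [0.634, 0.0428, 0.1494]
eef_rot: [-0.0, 0.999, -0.048, -0.0]
wrist_force: [0.0, 0.1, -1.1]
opening: 0.453
```

Run:
```python
from h import *
go(.6359,.0424,.1060,-5.5); c=shot("wrist","q1.png")
```

```text
t 26.55 cur [0.634  0.0428 0.1494] yaw -5.49 turn rz 0.01 q6 -0.02 shift after turn (cm) [0.19 0.03 4.34] tilt [-0.01  0.04 -0.  ] F [ 0.   0.1 -1.1] open 0.453
```

View pics/q1.png

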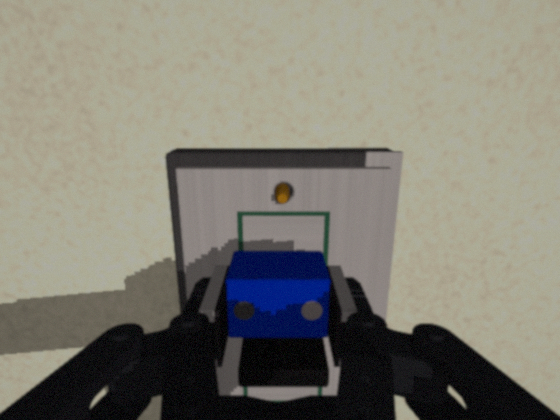

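>>> move_arm(
  rows="0.15 0.05 1.5 0 0 0 0.3; 0 0 1.3 0 0 0 0.3; 0 0 1.0 0 0 0 0.3; 0 0 0.5 0 0 0 0.3; 0 0 0.05 0 0 0 0.3; 0 0 0 0 0 0 0.5; 0 0 0 0 0 0 0.6; 0 0 0 0 0 0 0.75; 0 0 0 0 0 0 0.85; 0 0 -0.5 0 0 0 0.85; 0 0 -2 0 0 0 0.9; 0 0 -3 0 0 0 1; 0 0 -3 0 0 0 1; 0 0 -3 0 0 0 1; 0 0 -3 0 0 0 1; 0 0 0 0 0 0 1; 0 0 0 0 0 0 1",
)

```text
time_s: 28.3
eef_pos: [0.6361, 0.0422, 0.2519]
eef_rot: [0.0, 0.999, -0.048, 0.001]
wrist_force: [0.5, 0.5, -0.1]
opening: 1.005
```

Run:
```python
from h import *
c=shot("wrist","q2.png"); b=fitbox(c,"blue",.6359,.0424,-.09,zb=.026); print(np.round(b,4)); b=fitbox(c,"red",.6227,-.095,-.09,zb=.026); print(np.round(b,4))
c=ctrl.camera("scene"); detect("scene","gauge",.082,c); detect("scene","cup_mid",.05,c); go(.4,.38,.3,84)
```

```text
blue (0.028, np.float64(0.055), array([634.8,  43.2,  -4.1]))
blue (0.034, np.float64(0.115), array([634.8,  44.3,  -1.7]))
[ 0.0545  0.6348  0.0431 -4.0416  0.028 ]
red (0.028, np.float64(0.044), array([623.2, -96.6,  -6. ]))
red (0.034, np.float64(0.078), array([623.9, -94. ,  -3.3]))
[ 0.0425  0.6234 -0.0967 -5.0193  0.028 ]
scene gauge 0.83 [389, 155, 424, 200] ctr [537.9 429. ] size [ 87.2 138.3] ang 89.0
scene cup_mid 0.83 [172, 319, 215, 369] ctr [ 678.1 -276.1] size [ 75.3 128.6] ang 83.0
t 28.5 cur [0.635  0.0423 0.249 ] yaw -5.48 turn rz -89.48 q6 -1.59 shift after turn (cm) [ 31.13 -26.9   -5.1 ] tilt [-0.    0.16 -0.  ] F [-0.2 -0.3 -0.8] open 0.998
```

View pics/q2.png

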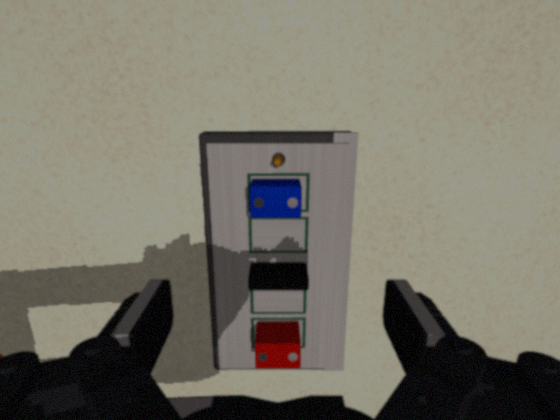

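Both blocks stand in the outer bays (blue at (275,198), red (277,345)). Now to the gauge.

>>> move_arm(
  rows="0 0 -1 0 0 -8.2 1; 0 0 -1 0 0 -8.2 1; 0 0 -1 0 0 -8.2 1; 0 0 -1 0 0 -8.2 1; 0 0 -1 0 0 -8.2 1; 0 0 0 0 0 -8.2 1; 0 0 0 0 0 -8.2 1; 0 0 0 0 0 -8.2 1; 0 0 0 0 0 -8.2 1; 0 0 0 0 0 -8.2 1; 0 0 0 0 0 -7.5 1; 0 0 0 0 0 0 1",
)

```text
time_s: 29.7
eef_pos: [0.6354, 0.0422, 0.2993]
eef_rot: [-0.001, 0.743, 0.67, -0.001]
wrist_force: [-0.5, -0.2, 0.1]
opening: 1.001
```

Run:
```python
from h import *
go(.49,.44,.3,84)
```

```text
t 29.7 cur [0.6354 0.0422 0.2993] yaw 84.08 turn rz 0.08 q6 -1.59 shift after turn (cm) [ 38.04 -18.62  -0.07] tilt [-0.13 -0.    0.  ] F [-0.5 -0.2  0.1] open 1.001
```

>>> move_arm(
  rows="2.4 -1.2 0 0 0 0 1; 2.4 -1.2 0 0 0 0 1; 2.4 -1.2 0 0 0 0 1; 2.4 -1.2 0 0 0 0 1; 2.4 -1.2 0 0 0 0 1; 2.4 -1.2 0 0 0 0 1; 2.4 -1.2 0 0 0 0 1; 2.4 -1.2 0 0 0 0 1; 2.4 -1.2 0 0 0 0 1; 2.4 -1.2 0 0 0 0 1; 2.4 -1.2 0 0 0 0 1; 2.4 -1.2 0 0 0 0 1; 2.4 -1.2 0 0 0 0 1; 2.4 -1.2 0 0 0 0 1; 2.4 -1.2 0 0 0 0 1; 2 -0.6 0 0 0 0 1; 0 0 0 0 0 0 1; 0 0 0 0 0 0 1",
)

```text
time_s: 31.5
eef_pos: [0.4901, 0.4394, 0.2998]
eef_rot: [0.0, 0.743, 0.669, -0.001]
wrist_force: [-0.2, 0.0, 0.1]
opening: 0.998
```

Run:
```python
from h import *
st(); c=shot("wrist","r1.png")
```

```text
t 31.5 [0.4901 0.4394 0.2998] yaw 83.94 F [-0.2  0.   0.1] open 0.998
```

View pics/r1.png

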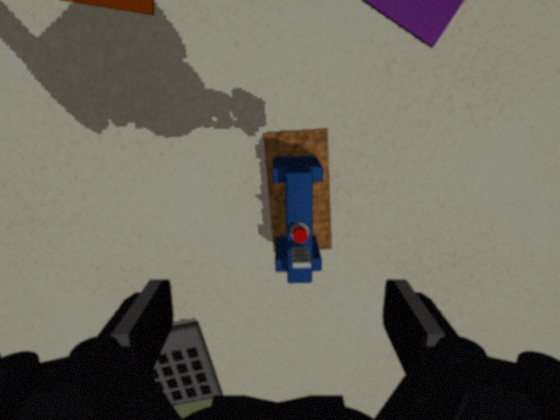

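Run:
```python
from h import *
c=ctrl.camera("wrist"); im=c["color"]
cv2.imwrite("pics/r2.png",cv2.resize(im[120:295,240:350],None,fx=3.4,fy=3.4,interpolation=cv2.INTER_CUBIC))
```

```text
(no output)
```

View pics/r2.png

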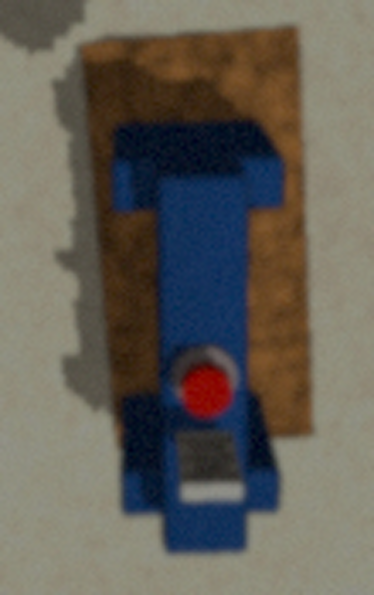

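Run:
```python
from h import *
c=ctrl.camera("wrist")
f=lambda L:[[240+u/3.4,120+v/3.4] for u,v in L]
P=unproj(c,f([(160,180),(245,180),(246,548),(166,550)]),.085); print(P.round(4),P.mean(0).round(4),np.linalg.norm(P[0]-P[3]),np.linalg.norm(P[0]-P[1]))
a=(P[0]+P[1]-P[2]-P[3])/2; print("gauge x dir",np.degrees(np.arctan2(-a[1],-a[0])))
Q=unproj(c,f([(80,45),(298,27),(312,433),(118,440)]),.003); print(Q.round(4),Q.mean(0).round(4),[np.linalg.norm(Q[i]-Q[(i+1)%4]).round(3) for i in range(4)])
print([np.degrees(np.arctan2(*(Q[(i+1)%4]-Q[i])[[1,0]])).round(1) for i in range(4)])
cap=unproj(c,f([(205,390)]),.097);print(cap)
go(P.mean(0)[0],P.mean(0)[1],.128,84)
```

```text
[[0.4722 0.4494 0.085 ]
 [0.4743 0.4692 0.085 ]
 [0.5706 0.462  0.085 ]
 [0.5691 0.4414 0.085 ]] [0.5216 0.4555 0.085 ] 0.09715425023298434 0.01992844536590646
gauge x dir -4.457633817360593
[[0.4472 0.4304 0.003 ]
 [0.4488 0.4939 0.003 ]
 [0.577  0.4903 0.003 ]
 [0.5729 0.4279 0.003 ]] [0.5114 0.4606 0.003 ] [np.float64(0.064), np.float64(0.128), np.float64(0.063), np.float64(0.126)]
[np.float64(88.5), np.float64(-1.6), np.float64(-93.8), np.float64(178.9)]
[[0.5211984  0.45500383 0.097     ]]
t 31.65 cur [0.4907 0.4385 0.3004] yaw 83.9 turn rz -0.1 q6 -0.92 shift after turn (cm) [ 2.01  2.89 17.24] tilt [-0.02  0.04 -0.  ] F [-0.3 -0.4 -0.4] open 0.995
```

>>> move_arm(
  rows="0 0 0 0 0 -1.6 1; 0.7 1 2 0 0 0 1; 0.7 1 2 0 0 0 1; 0.5 0.9 2 0 0 0 1; 0 0 2 0 0 0 1; 0 0 1 0 0 0 1; 0 0 0 0 0 0 1; 0 0 0 0 0 0 1",
)

```text
time_s: 32.45
eef_pos: [0.521, 0.4562, 0.2115]
eef_rot: [0.0, 0.734, 0.68, 0.0]
wrist_force: [-0.4, 1.1, 0.1]
opening: 1.0
```

Run:
```python
from h import *
c=shot("wrist","s1.png"); go(.5216,.4545,.130,85.5)
```

```text
t 32.5 cur [0.5213 0.4564 0.2122] yaw 85.62 turn rz 0.12 q6 -0.94 shift after turn (cm) [-0.19  0.05  8.22] tilt [ 0.1  -0.07 -0.  ] F [-0.1  0.5  1.3] open 0.999
```

View pics/s1.png

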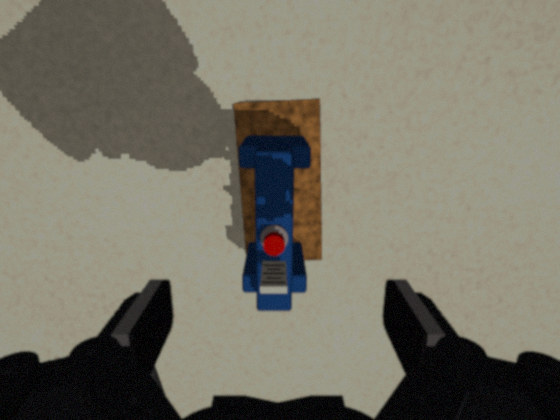

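>>> move_arm(
  rows="-0.2 0.05 1.5 0 0 0 1; 0 0 2 0 0 0 1; 0 0 2 0 0 0 1; 0 0 1.5 0 0 0 1; 0 0 0.8 0 0 0 1; 0 0 0.4 0 0 0 1; 0 0 0 0 0 0 0.6; 0 0 0 0 0 0 0.3; 0 0 0 0 0 0 0.1; 0 0 0 0 0 0 0.1; 0 0 0 0 0 0 0.1; 0 0 0 0 0 0 0.1; 0 0 0 0 0 0 0.1",
)

```text
time_s: 33.8
eef_pos: [0.5215, 0.4542, 0.1296]
eef_rot: [0.0, 0.734, 0.68, 0.0]
wrist_force: [-1.5, -1.9, 6.8]
opening: 0.245
```

Run:
```python
from h import *
c=shot("wrist","s2.png"); go(.5216,.4545,.130,85.5); p,R,o=tool(); print(R@[1,0,0])
```

```text
t 33.85 cur [0.5215 0.4543 0.1296] yaw 85.62 turn rz 0.12 q6 -0.95 shift after turn (cm) [ 0.03  0.01 -0.04] tilt [ 0.05 -0.02 -0.  ] F [-0.4 -1.7  5.1] open 0.244
[7.63684664e-02 9.97079594e-01 3.75475847e-04]
```

View pics/s2.png

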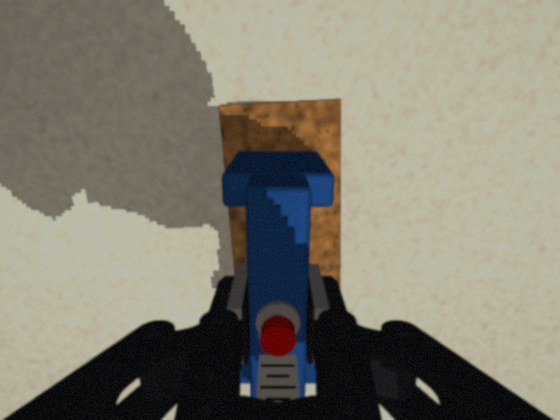

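Run:
```python
from h import *
c=ctrl.camera("wrist"); p,R,o=tool(); im=c["color"]
cv2.imwrite("pics/s3.png",cv2.resize(im[280:420,200:350],None,fx=4,fy=4,interpolation=cv2.INTER_CUBIC))
P=unproj(c,[[278,335]],.097); print(((P-p)@R*1000).round(1))
Q=unproj(c,[[247,184],[311,184]],.085); print(((Q-p)@R*1000).round(1))
go(.6227,-.0950,.21,84.5)
```

```text
[[ 1.4 -2.6 32.6]]
[[ -8.7 -51.1  44.5]
 [ 12.  -51.2  44.6]]
t 33.9 cur [0.5215 0.4543 0.1296] yaw 85.62 turn rz 1.12 q6 -0.93 shift after turn (cm) [-53.7   15.34  -8.04] tilt [ 0.06 -0.02 -0.  ] F [-1.1 -2.6  6.3] open 0.243
```

View pics/s3.png

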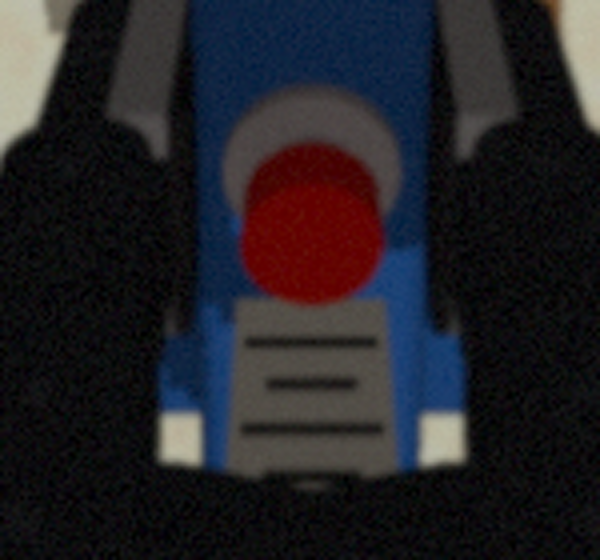

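>>> move_arm(
  rows="0 0 -0.5 0 0 0 0.1; 0 0 -1.5 0 0 0 0.1; 0 0 -2 0 0 0 0.1; 0 0 -2 0 0 0 0.1; 0 0 -2 0 0 1.1 0.1; -2 0.5 0 0 0 0 0.1; -2.7 0.8 0 0 0 0 0.1; -2.7 0.8 0 0 0 0 0.1; -2.7 0.8 0 0 0 0 0.1; -2.7 0.8 0 0 0 0 0.1; -2.7 0.8 0 0 0 0 0.1; -2.7 0.8 0 0 0 0 0.1; -2.7 0.8 0 0 0 0 0.1; -2.7 0.8 0 0 0 0 0.1; 0 0 0 0 0 0 0.1; 0 0 0 0 0 0 0.1",
)

```text
time_s: 35.5
eef_pos: [0.5672, 0.2122, 0.209]
eef_rot: [-0.0, 0.741, 0.672, 0.0]
wrist_force: [-1.0, 0.9, -4.1]
opening: 0.246
```

Run:
```python
from h import *
go(.6237,-.0950,.21,84.5); c=shot("scene","t1.png"); c=shot("wrist","t2.png")
```

```text
t 35.5 cur [0.5672 0.2122 0.209 ] yaw 84.43 turn rz -0.07 q6 -1.31 shift after turn (cm) [-30.03   8.57  -0.1 ] tilt [-0.02 -0.02  0.  ] F [-1.   0.9 -4.1] open 0.246
```

View pics/t1.png

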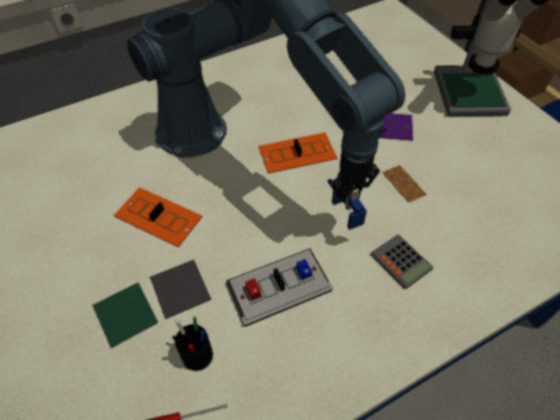

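View pics/t2.png

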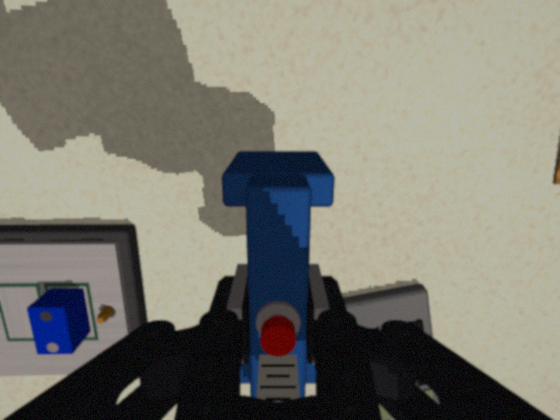

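>>> move_arm(
  rows="-2.7 0.8 0 0 0 0 0.1; -2.7 0.8 0 0 0 0 0.1; -2.7 0.8 0 0 0 0 0.1; -2.7 0.8 0 0 0 0 0.1; -2.7 0.8 0 0 0 0 0.1; -2.7 0.8 0 0 0 0 0.1; -2.7 0.8 0 0 0 0 0.1; -2.7 0.8 0 0 0 0 0.1; -2.7 0.8 0 0 0 0 0.1; -2.7 0.7 0 0 0 0 0.1; -2.0 0.5 0 0 0 0 0.1; -1 0.2 0 0 0 0 0.1; 0 0 0 0 0 0 0.1; 0 0 0 0 0 0 0.1; 0 0 0 0 0 0 0.1",
)

```text
time_s: 37.1
eef_pos: [0.624, -0.0926, 0.2086]
eef_rot: [-0.0, 0.74, 0.673, 0.0]
wrist_force: [0.2, -0.4, -5.3]
opening: 0.248
```

Run:
```python
from h import *
go(.6237,-.0950,.153,84.5); c=shot("side","u1.png",(220,160,440,320),3); c=shot("wrist","u2.png");go(.6237,-.0950,.153,84.5)
```

```text
t 37.1 cur [ 0.624  -0.0926  0.2086] yaw 84.61 turn rz 0.11 q6 -1.81 shift after turn (cm) [-0.24 -0.01  5.56] tilt [-0.03 -0.03  0.  ] F [ 0.2 -0.4 -5.3] open 0.248
t 37.2 cur [ 0.6241 -0.0929  0.2087] yaw 84.6 turn rz 0.1 q6 -1.81 shift after turn (cm) [-0.21 -0.02  5.57] tilt [-0.01 -0.02  0.  ] F [ 0.9  0.3 -5. ] open 0.248
```

View pics/u1.png

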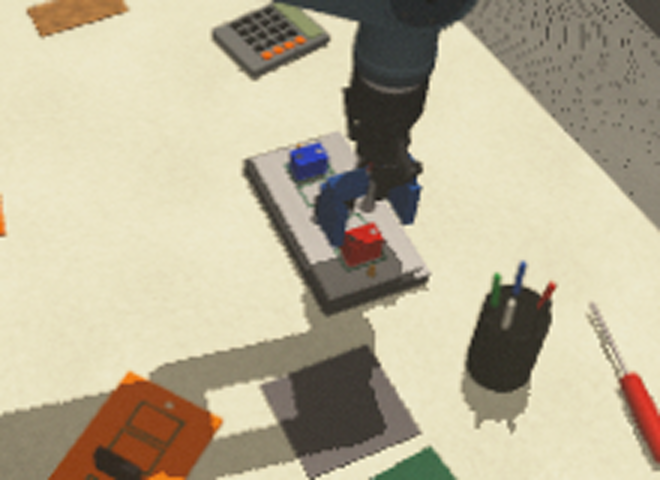

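View pics/u2.png

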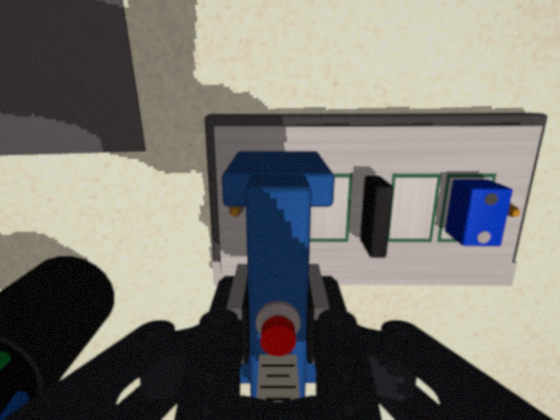

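>>> move_arm(
  rows="-0.2 0 1.5 0 0 0 0.1; 0 0 1.5 0 0 0 0.1; 0 0 1 0 0 0 0.1; 0 0 0.6 0 0 0 0.1; 0 0 0.4 0 0 0 0.1; 0 0 0.3 0 0 0 0.1; 0 0 0.2 0 0 0 0.1; 0 0 0.1 0 0 0 0.1; 0 0 0 0 0 0 0.1; 0 0 0 0 0 0 0.1",
)

```text
time_s: 38.2
eef_pos: [0.6242, -0.0962, 0.1531]
eef_rot: [0.0, 0.74, 0.673, 0.0]
wrist_force: [-1.7, -0.1, -2.6]
opening: 0.243
```

Run:
```python
from h import *
go(.6237,-.0950,.1526,84.5); c=shot("side","v1.png",(280,180,400,270),6); c=shot("wrist","v2.png",(200,280,350,420),4);go(.6237,-.0950,.1526,84.5)
```

```text
t 38.2 cur [ 0.6242 -0.0962  0.1531] yaw 84.52 turn rz 0.02 q6 -1.82 shift after turn (cm) [ 0.12 -0.06  0.05] tilt [0.04 0.01 0.  ] F [-1.7 -0.1 -2.6] open 0.243
t 38.3 cur [ 0.6242 -0.0962  0.153 ] yaw 84.52 turn rz 0.02 q6 -1.82 shift after turn (cm) [ 0.12 -0.06  0.04] tilt [0.04 0.01 0.  ] F [-0.1  0.1 -1.3] open 0.245
```

View pics/v1.png

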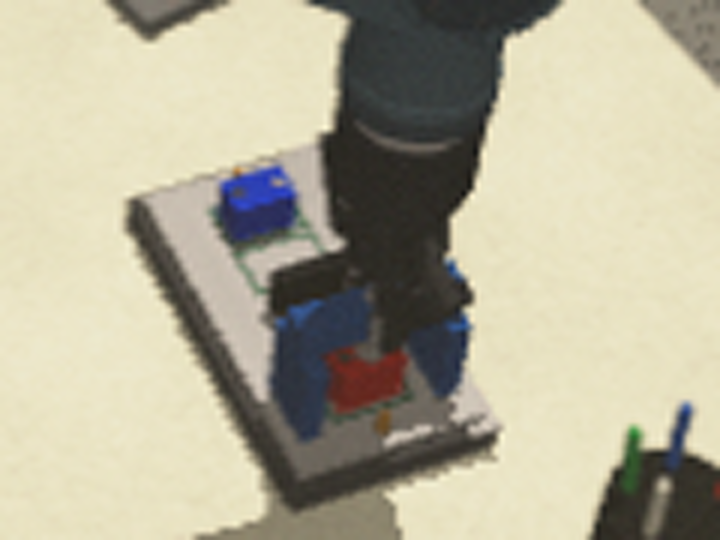

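View pics/v2.png

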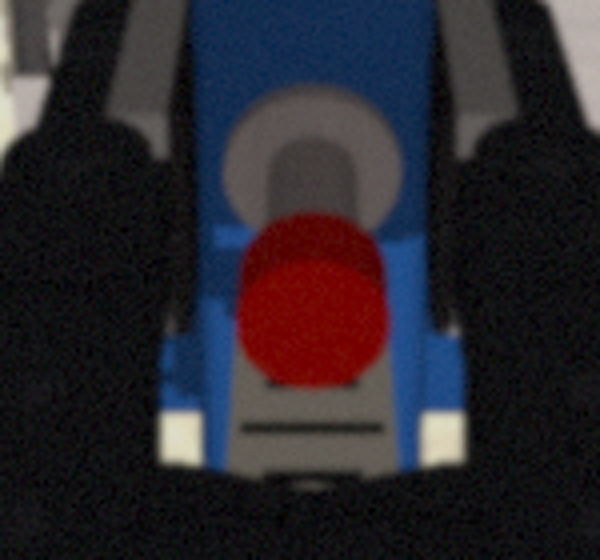

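Run:
```python
from h import *
c=ctrl.camera("wrist"); p,R,o=tool()
def row(zt,y): return proj(c,[p+R@np.array([0.0014,y,zt])])[0]
from scipy.optimize import brentq
y=brentq(lambda y:row(.0326,y)[1]-(280+240/4),-.03,.03)
for d in (0,.004,.010): print(d,row(.0326-d,y))
print(y, brentq(lambda d:row(.0326-d,y)[1]-(280+322/4),-.01,.02))
```

```text
0 [277.90994466 340.        ]
0.004 [277.9255739  348.00277982]
0.01 [277.95106377 361.05169068]
-0.0005578930672053414 0.009758423712269182
```

>>> move_arm(
  rows="0 0 0.06 0 0 0 0.1; 0 0 0 0 0 0 0.1; 0 0 0 0 0 0 0.1; 0 0 0 0 0 0 0.1; 0 0 0 0 0 0 0.1; 0 0 0 0 0 0 0.1; 0 0 0 0 0 0 0.1",
)

```text
time_s: 39.05
eef_pos: [0.6242, -0.0963, 0.1526]
eef_rot: [0.0, 0.74, 0.672, 0.0]
wrist_force: [-4.0, 1.3, 5.5]
opening: 0.246
```

Reading ≈ 9.8 mm → red is 34 mm. Legs are now pressed on the plate (+5.5 N). Holding for a second.

>>> move_arm(
  rows="0 0 0 0 0 0 0.1; 0 0 0 0 0 0 0.1; 0 0 0 0 0 0 0.1; 0 0 0 0 0 0 0.1; 0 0 0 0 0 0 0.1; 0 0 0 0 0 0 0.1; 0 0 0 0 0 0 0.1; 0 0 0 0 0 0 0.1; 0 0 0 0 0 0 0.1; 0 0 0 0 0 0 0.1",
)

```text
time_s: 40.05
eef_pos: [0.6242, -0.0963, 0.1526]
eef_rot: [0.0, 0.74, 0.672, 0.0]
wrist_force: [-4.4, 0.1, 5.6]
opening: 0.243
```

Run:
```python
from h import *
st(); c=shot("wrist","w2.png",(200,280,350,420),4); 
c=shot("scene","w1.png",(200,200,360,340),4)
```

```text
t 40.05 [ 0.6242 -0.0963  0.1526] yaw 84.52 F [-4.4  0.1  5.6] open 0.243
```

View pics/w2.png

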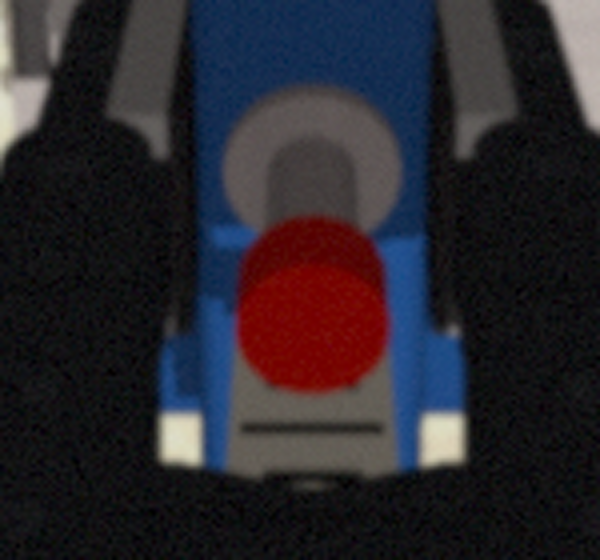

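View pics/w1.png

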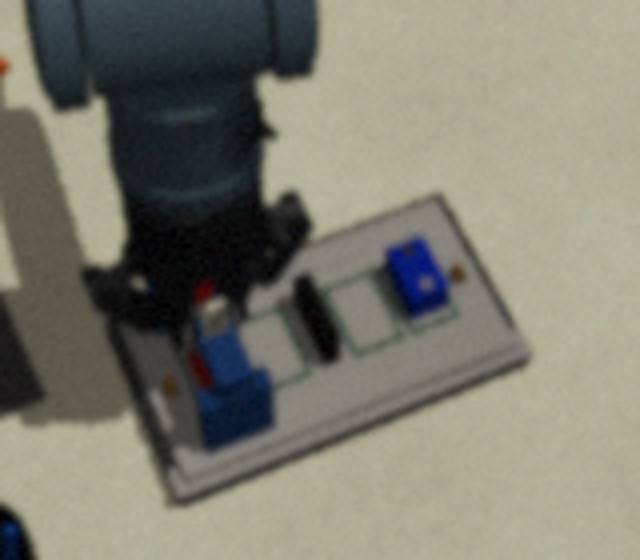

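Red measured. Now lift over to blue.

>>> move_arm(
  rows="0 0 -0.3 0 0 0 0.1; 0 0 -1.3 0 0 0 0.1; 0 0 -2 0 0 0 0.1; 0 0 -2 0 0 0 0.1; 1 0 0 0 0 0 0.1; 2 0 0 0 0 0 0.1; 2.5 0 0 0 0 0 0.1; 2.5 0 0 0 0 0 0.1; 2.5 0 0 0 0 0 0.1; 2 0 0 0 0 0 0.1; 1.3 0 0 0 0 0 0.1; 0 0 0 0 0 0 0.1; 0 0 0 0 0 0 0.1; 0 0 0 0 0 0 0.1",
)

```text
time_s: 41.55
eef_pos: [0.6371, 0.0404, 0.2078]
eef_rot: [-0.0, 0.74, 0.672, -0.0]
wrist_force: [0.6, -0.7, -4.6]
opening: 0.249
```

Run:
```python
from h import *
go(.6365,.0425,.1526,84.5); c=shot("wrist","x2.png"); c=shot("side","x1.png",(260,160,400,280),5);go(.6365,.0425,.1526,84.5)
```

```text
t 41.55 cur [0.6371 0.0404 0.2078] yaw 84.47 turn rz -0.03 q6 -1.6 shift after turn (cm) [ 0.21 -0.08  5.52] tilt [-0.02  0.02 -0.  ] F [ 0.6 -0.7 -4.6] open 0.249
t 41.65 cur [0.6372 0.0402 0.208 ] yaw 84.45 turn rz -0.05 q6 -1.6 shift after turn (cm) [ 0.22 -0.09  5.54] tilt [-0.    0.01 -0.  ] F [ 0.4 -0.3 -4.5] open 0.248
```

View pics/x2.png

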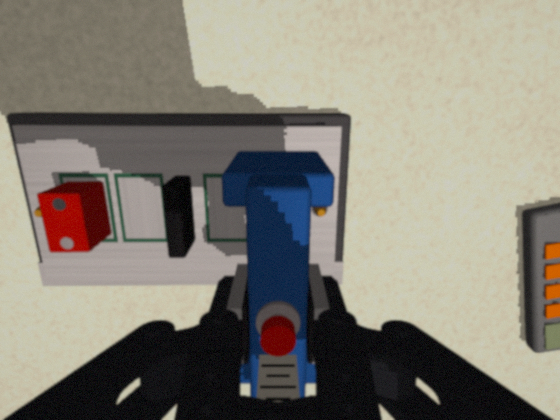

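View pics/x1.png

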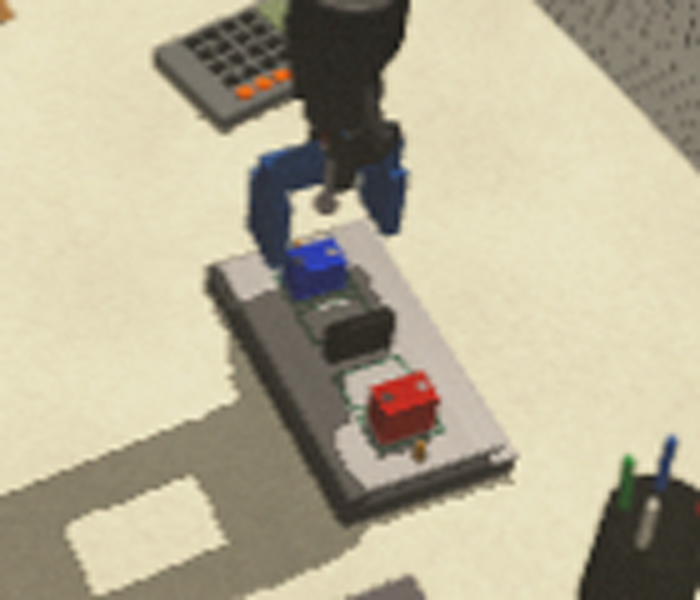

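>>> move_arm(
  rows="0.2 -0.05 1.5 0 0 0 0.1; 0 0 1.5 0 0 0 0.1; 0 0 1 0 0 0 0.1; 0 0 0.6 0 0 0 0.1; 0 0 0.4 0 0 0 0.1; 0 0 0.3 0 0 0 0.1; 0 0 0.2 0 0 0 0.1; 0 0 0.05 0 0 0 0.1; 0 0 0 0 0 0 0.1; 0 0 0 0 0 0 0.1",
)

```text
time_s: 42.65
eef_pos: [0.6371, 0.0433, 0.1531]
eef_rot: [0.0, 0.74, 0.673, 0.0]
wrist_force: [-1.6, 0.5, -2.6]
opening: 0.247
```

Run:
```python
from h import *
go(.6365,.0425,.1526,84.5); c=shot("wrist","y2.png",(200,280,350,420),4); c=shot("side","y1.png",(280,180,400,270),6)
```

```text
t 42.65 cur [0.6371 0.0433 0.1531] yaw 84.52 turn rz 0.02 q6 -1.59 shift after turn (cm) [-0.08 -0.05  0.05] tilt [0.04 0.   0.  ] F [-1.6  0.5 -2.6] open 0.247
```

View pics/y2.png

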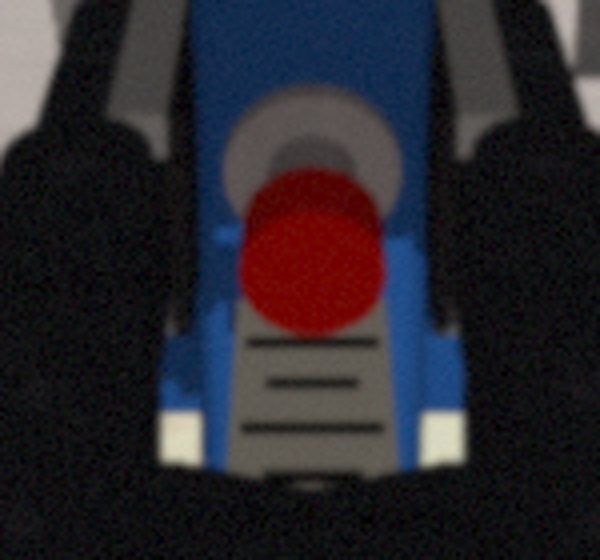

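View pics/y1.png

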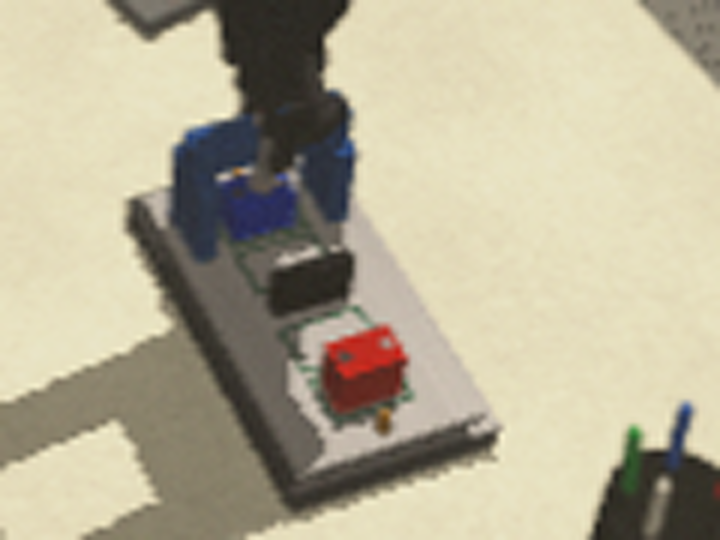

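Cap at crop (312,270): rise ≈ 4 mm → blue is 28 mm. Seat the legs and hold.

>>> move_arm(
  rows="0 0 0.06 0 0 0 0.1; 0 0 0 0 0 0 0.1; 0 0 0 0 0 0 0.1; 0 0 0 0 0 0 0.1; 0 0 0 0 0 0 0.1; 0 0 0 0 0 0 0.1; 0 0 0 0 0 0 0.1; 0 0 0 0 0 0 0.1; 0 0 0 0 0 0 0.1; 0 0 0 0 0 0 0.1; 0 0 0 0 0 0 0.1; 0 0 0 0 0 0 0.1; 0 0 0 0 0 0 0.1; 0 0 0 0 0 0 0.1",
)

```text
time_s: 44.15
eef_pos: [0.6371, 0.0432, 0.1526]
eef_rot: [0.0, 0.74, 0.673, 0.0]
wrist_force: [-4.0, -0.1, 5.6]
opening: 0.245
```

Run:
```python
from h import *
go(.5112,.4596,.21,87); c=shot("wrist","y3.png",(200,280,350,420),4)
p,R,o=tool()
from scipy.optimize import brentq
row=lambda zt,y: proj(c,[p+R@np.array([0.0014,y,zt])])[0][1]
im=c["color"]; m=((im[...,2]>90)&(im[...,2]>3*im[...,1].astype(int))).astype(np.uint8); m[:300]=0
n,l,s,ce=cv2.connectedComponentsWithStats(m); k=1+np.argmax(s[1:,4]); print(s[k],ce[k])
print(brentq(lambda d:row(.0326-d,-.00056)-ce[k][1],-.01,.02))
```

```text
t 44.15 cur [0.6371 0.0432 0.1526] yaw 84.52 turn rz -2.48 q6 -1.64 shift after turn (cm) [ 40.92 -14.75  -5.74] tilt [0.03 0.   0.  ] F [-4.  -0.1  5.6] open 0.245
[260 332  36  33 909] [277.56215622 348.03520352]
0.003969747448245301
```

Reading 3.97 mm → blue 28 mm. Return the gauge to its pad.

>>> move_arm(
  rows="0 0 -0.3 0 0 0 0.1; 0 0 -1.5 0 0 0 0.1; 0 0 -2 0 0 0 0.1; 0 0 -2 0 0 -2.5 0.1; 2.4 -0.9 0 0 0 0 0.1; 2.4 -0.9 0 0 0 0 0.1; 2.4 -0.9 0 0 0 0 0.1; 2.4 -0.9 0 0 0 0 0.1; 2.4 -0.9 0 0 0 0 0.1; 2.4 -0.9 0 0 0 0 0.1; 2.4 -0.9 0 0 0 0 0.1; 2.4 -0.9 0 0 0 0 0.1; 2.4 -0.9 0 0 0 0 0.1; 2.4 -0.9 0 0 0 0 0.1; 2.4 -0.9 0 0 0 0 0.1; 2.4 -0.9 0 0 0 0 0.1; 2.4 -0.9 0 0 0 0 0.1; 2.4 -0.9 0 0 0 0 0.1; 2.4 -0.8 0 0 0 0 0.1; 2.4 -0.6 0 0 0 0 0.1",
)

```text
time_s: 46.2
eef_pos: [0.5163, 0.4351, 0.2101]
eef_rot: [-0.0, 0.725, 0.689, -0.0]
wrist_force: [-0.1, 0.0, -4.7]
opening: 0.248
```

>>> move_arm(
  rows="1.6 -0.4 0 0 0 0 0.1; 0.5 0 0 0 0 0 0.1; 0 0 0 0 0 0 0.1; 0 0 0 0 0 0 0.1; 0 0 0 0 0 0 0.1",
)

```text
time_s: 46.7
eef_pos: [0.5146, 0.4541, 0.2099]
eef_rot: [0.0, 0.726, 0.688, -0.0]
wrist_force: [0.5, 0.4, -5.5]
opening: 0.245
```

Run:
```python
from h import *
go(.5112,.4596,.1300,87); c=shot("wrist","z1.png")
```

```text
t 46.7 cur [0.5146 0.4541 0.2099] yaw 86.95 turn rz -0.05 q6 -0.97 shift after turn (cm) [ 0.53 -0.37  7.99] tilt [-0.01  0.03 -0.  ] F [ 0.5  0.4 -5.5] open 0.245
```

View pics/z1.png

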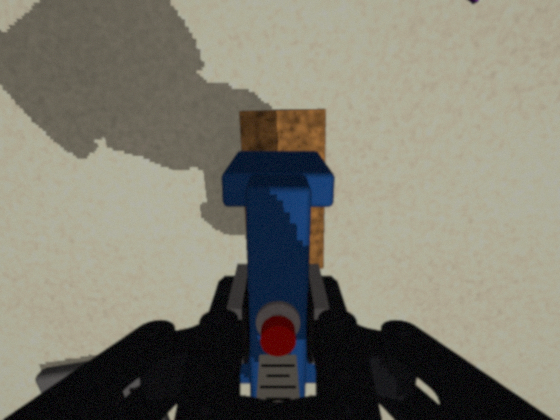

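>>> move_arm(
  rows="0.5 -0.35 1.5 0 0 0 0.1; 0 0 2 0 0 0 0.1; 0 0 2 0 0 0 0.1; 0 0 1.3 0 0 0 0.1; 0 0 0.7 0 0 0 0.1; 0 0 0.4 0 0 0 0.1; 0 0 0.1 0 0 0 0.1; 0 0 0 0 0 0 0.1",
)

```text
time_s: 47.55
eef_pos: [0.5113, 0.4607, 0.1308]
eef_rot: [0.0, 0.725, 0.688, 0.001]
wrist_force: [0.2, 0.2, -4.0]
opening: 0.243
```

Run:
```python
from h import *
go(.5112,.4596,.1296,87); c=shot("wrist","z2.png")
```

```text
t 47.55 cur [0.5113 0.4607 0.1308] yaw 87.02 turn rz 0.02 q6 -0.96 shift after turn (cm) [-0.11 -0.01  0.12] tilt [ 0.06 -0.05 -0.  ] F [ 0.2  0.2 -4. ] open 0.243
```

View pics/z2.png

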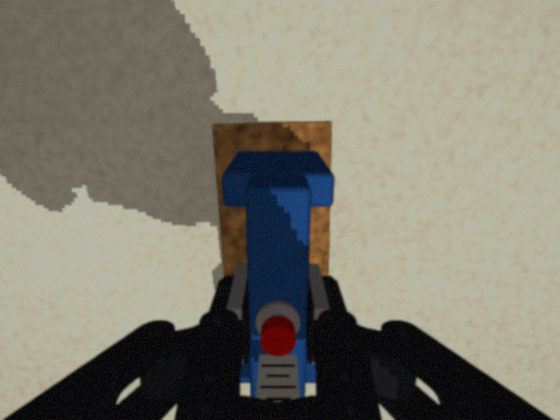

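>>> move_arm(
  rows="-0.15 0 0.06 0 0 0 0.1; 0 0 0.06 0 0 0 0.1; 0 0 0 0 0 0 0.2; 0 0 0 0 0 0 0.4; 0 0 0 0 0 0 0.7; 0 0 0 0 0 0 1; 0 0 0 0 0 0 1; 0 0 0 0 0 0 1; 0 0 -1 0 0 0 1; 0 0 -2 0 0 0 1; 0 0 -3 0 0 0 1; 0 0 -3 0 0 0 1; 0 0 -3 0 0 0 1; 0 0 -2 0 0 0 1; 0 0 0 0 0 0 1; 0 0 0 0 0 0 1",
)

```text
time_s: 49.2
eef_pos: [0.5108, 0.4589, 0.2694]
eef_rot: [0.0, 0.725, 0.689, 0.001]
wrist_force: [0.1, 0.6, -0.4]
opening: 0.999
```

Run:
```python
from h import *
go(.6237,-.095,.28,-5.5); c=shot("wrist","aa1.png"); c=shot("scene","aa2.png")
```

```text
t 49.2 cur [0.5108 0.4589 0.2694] yaw 87.02 turn rz -87.48 q6 -2.49 shift after turn (cm) [-16.54 -54.06  -1.06] tilt [ 0.05 -0.04 -0.  ] F [ 0.1  0.6 -0.4] open 0.999
```

View pics/aa1.png

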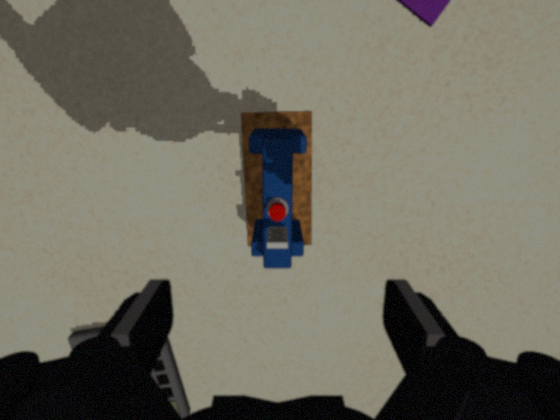

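View pics/aa2.png

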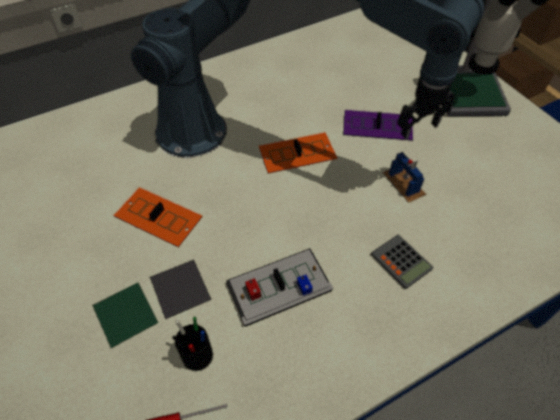

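Gauge stands centred on its pad. Blue has been knocked since: it is at scene (305,285) instead of (307,268) — already measured, so I just need its new pose. Moving over the plate.

>>> move_arm(
  rows="0 0 0 0 0 8.4 1; 0 0 0 0 0 8.4 1; 0 0 0 0 0 8.4 1; 0 0 0 0 0 8.4 1; 0 0 0 0 0 8.4 1; 0 0 0 0 0 8.4 1; 0 0 0 0 0 8.4 1; 0 0 0 0 0 8.4 1; 0 0 0 0 0 8.4 1; 0 0 0 0 0 8.4 1; 0 0 0 0 0 8.4 1; 0 0 0 0 0 0 1",
)

```text
time_s: 50.5
eef_pos: [0.5102, 0.4585, 0.2668]
eef_rot: [0.001, 0.999, -0.048, -0.001]
wrist_force: [-0.5, -0.5, -0.4]
opening: 1.0
```

Run:
```python
from h import *
go(.6237,-.0,.28,-5.5)
```

```text
t 50.5 cur [0.5102 0.4585 0.2668] yaw -5.45 turn rz 0.05 q6 0.66 shift after turn (cm) [15.69 44.55 -1.32] tilt [0.11 0.14 0.  ] F [-0.5 -0.5 -0.4] open 1.0
```

>>> move_arm(
  rows="0.8 2.4 -0.1 0 0 0 1; 0.8 2.5 -0.1 0 0 0 1; 0.8 2.5 -0.1 0 0 0 1; 0.8 2.5 -0.1 0 0 0 1; 0.8 2.5 -0.1 0 0 0 1; 0.8 2.5 -0.1 0 0 0 1; 0.8 2.5 -0.1 0 0 0 1; 0.8 2.5 -0.1 0 0 0 1; 0.8 2.5 -0.1 0 0 0 1; 0.9 2.5 -0.1 0 0 0 1; 0.9 2.5 -0.1 0 0 0 1; 0.9 2.5 -0.1 0 0 0 1; 0.9 2.5 -0.1 0 0 0 1; 0.9 2.5 0 0 0 0 1; 0.9 2.5 0 0 0 0 1; 0.9 2.5 0 0 0 0 1; 0.9 2.5 0 0 0 0 1; 1 2.3 0 0 0 0 1; 0 0 0 0 0 0 1; 0 0 0 0 0 0 1",
)

```text
time_s: 52.5
eef_pos: [0.6218, -0.0008, 0.2808]
eef_rot: [-0.0, 0.999, -0.046, -0.001]
wrist_force: [0.5, -0.6, 0.2]
opening: 0.999
```

Run:
```python
from h import *
st(); c=shot("wrist","bb1.png"); b=fitbox(c,"blue",.66,.035,-.09,zb=.026,hs=(.028,)); print(np.round(b,4)); b=fitbox(c,"red",.6227,-.095,-.09,zb=.026,hs=(.034,)); print(np.round(b,4))
```

```text
t 52.5 [ 0.6218 -0.0008  0.2808] yaw -5.3 F [ 0.5 -0.6  0.2] open 0.999
blue (0.028, np.float64(0.045), array([672.6,  21.8,  -8.1]))
[ 0.0449  0.6726  0.0218 -8.1477  0.028 ]
red (0.034, np.float64(0.053), array([623.6, -93.8,  -5.4]))
[ 0.0524  0.6236 -0.0935 -6.2509  0.034 ]
```

View pics/bb1.png

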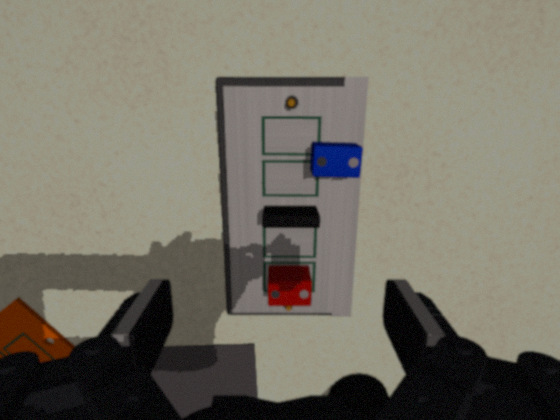

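Run:
```python
from h import *
go(.6730,.0215,.16,-7)
```

```text
t 52.55 cur [ 6.217e-01 -1.000e-04  2.810e-01] yaw -5.27 turn rz 1.73 q6 -0.07 shift after turn (cm) [ 4.82 -2.77 12.1 ] tilt [-0.03  0.1  -0.  ] F [-0.1  0.2 -0.4] open 1.001
```

>>> move_arm(
  rows="0 0 0 0 0 1.7 1; 1.6 -0.9 2 0 0 0 1; 1.6 -0.9 2.5 0 0 0 1; 1.6 -0.9 2.5 0 0 0 1; 0 0 2.5 0 0 0 1; 0 0 1.5 0 0 0 1; 0 0 0.6 0 0 0 1; 0 0 0 0 0 0 1; 0 0 0 0 0 0 1",
)

```text
time_s: 53.45
eef_pos: [0.6737, 0.0203, 0.1672]
eef_rot: [0.0, 0.998, -0.062, 0.001]
wrist_force: [-0.2, 0.0, 0.1]
opening: 1.002
```

Run:
```python
from h import *
c=shot("wrist","cc1.png"); b=fitbox(c,"blue",.6726,.022,-.13,zb=.026,hs=(.028,)); print(np.round(b,4)); go(b[1],b[2],.105,b[3])
```

```text
blue (0.028, np.float64(0.054), array([672.8,  21.8,  -5.5]))
[ 0.0513  0.6727  0.0219 -5.7247  0.028 ]
t 53.5 cur [0.674  0.0201 0.1676] yaw -7.09 turn rz -1.36 q6 -0.05 shift after turn (cm) [-0.14 -0.16  6.26] tilt [ 0.   -0.16 -0.  ] F [-0.4 -0.2 -0.1] open 0.999
```

View pics/cc1.png

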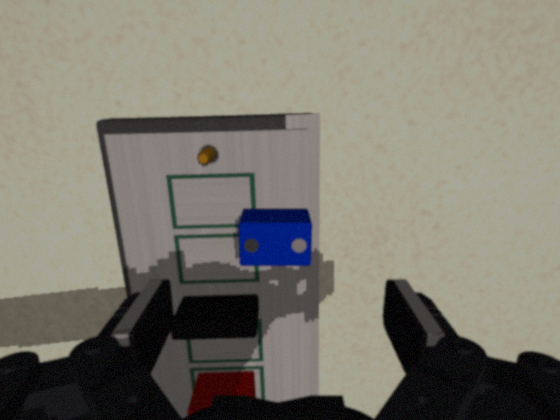

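>>> move_arm(
  rows="-0.1 -0.1 2 0 0 -0.7 1; 0 0 2 0 0 0 1; 0 0 1.2 0 0 0 1; 0 0 0.7 0 0 0 1; 0 0 0.3 0 0 0 1; 0 0 0 0 0 0 0.7; 0 0 0 0 0 0 0.3; 0 0 0 0 0 0 0.3; 0 0 0 0 0 0 0.3; 0 0 0 0 0 0 0.3; 0 0 0 0 0 0 0.3",
)

```text
time_s: 54.6
eef_pos: [0.6731, 0.0213, 0.105]
eef_rot: [0.0, 0.998, -0.056, 0.001]
wrist_force: [0.1, 1.0, 6.4]
opening: 0.455
```

Run:
```python
from h import *
c=shot("wrist","cc2.png"); go(.508,-.247,.17,0); c=ctrl.camera("side"); detect("side","cup_mid",.05,c)
for n in("scene","side"):
    c=ctrl.camera(n)
    for r in ctrl.trace(n,"cup_mid")[:1]:
        v,u=np.nonzero(r["region"]); print(n,r["bbox"], unproj(c,[[u[v>v.max()-3].mean(),v.max()]],0))
```

```text
t 54.65 cur [0.6731 0.0213 0.105 ] yaw -6.38 turn rz -6.38 q6 -0.14 shift after turn (cm) [-16.51  26.83  -6.5 ] tilt [ 0.   -0.12 -0.  ] F [0.5 0.1 6.6] open 0.457
side cup_mid 0.66 [376, 247, 405, 290] ctr [ 705.6 -268.3] size [170.9  70.2] ang 38.9
side cup_mid 0.32 [333, 235, 347, 251] ctr [ 620.6 -101.5] size [46.6 52.1] ang 85.6
scene [172.6, 320.4, 212.3, 370.4] [[ 0.71849495 -0.29257962  0.        ]]
side [375.8, 246.9, 405.1, 292.5] [[ 0.67526635 -0.30754614  0.        ]]
```

View pics/cc2.png

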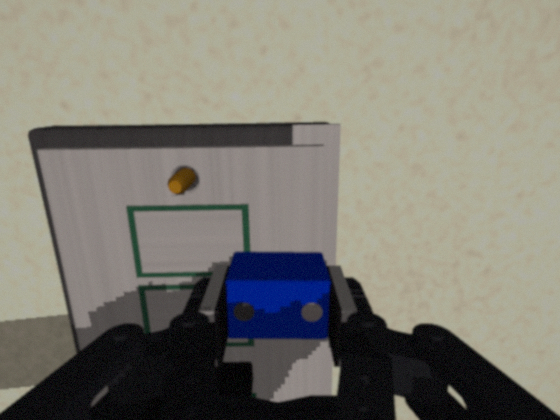

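>>> move_arm(
  rows="0 0 -1 0 0 0 0.3; 0 0 -2 0 0 0 0.3; 0 0 -2 0 0 0 0.3; 0 0 -2 0 0 -6.4 0.3; -1.4 2.2 0 0 0 0 0.3; -1.4 2.2 0 0 0 0 0.3; -1.4 2.2 0 0 0 0 0.3; -1.4 2.2 0 0 0 0 0.3; -1.4 2.2 0 0 0 0 0.3; -1.4 2.2 0 0 0 0 0.3; -1.4 2.2 0 0 0 0 0.3; -1.4 2.2 0 0 0 0 0.3; -1.4 2.2 0 0 0 0 0.3; -1.4 2.2 0 0 0 0 0.3; -1.4 2.2 0 0 0 0 0.3; -1.1 2.2 0 0 0 0 0.3; 0 0 0 0 0 0 0.3; 0 0 0 0 0 0 0.3",
)

```text
time_s: 56.75
eef_pos: [0.5071, -0.2428, 0.1739]
eef_rot: [-0.0, 1.0, -0.001, -0.0]
wrist_force: [-0.4, -0.5, -1.2]
opening: 0.457
```

Run:
```python
from h import *
c=shot("wrist","dd1.png"); go(.508,-.247,.083,0); detect("wrist","grey_mat",.003,c); 
c=shot("scene","dd2.png",(80,180,280,380),3)
```

```text
t 56.8 cur [ 0.5074 -0.2422  0.1738] yaw 0.0 turn rz 0.0 q6 -0.66 shift after turn (cm) [0.06 0.48 9.08] tilt [-0.04  0.01 -0.  ] F [ 0.3  0.4 -0.4] open 0.448
wrist grey_mat 0.74 [184, 125, 383, 288] ctr [ 508.9 -243. ] size [119.9 129.6] ang 86.6
```

View pics/dd1.png

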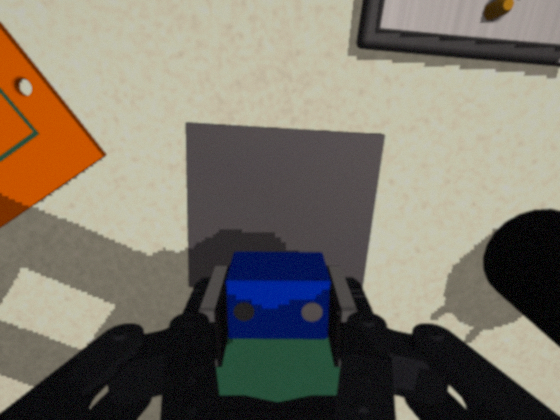

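View pics/dd2.png

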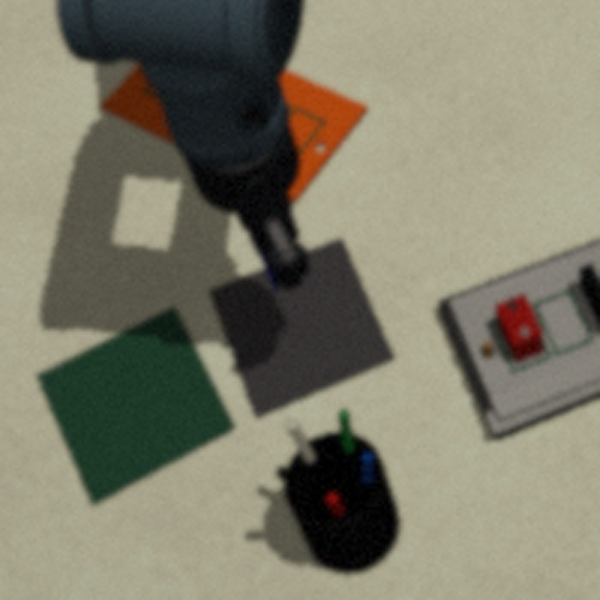

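>>> move_arm(
  rows="0 0.1 2 0 0 0 0.3; 0 0 2.5 0 0 0 0.3; 0 0 2 0 0 0 0.3; 0 0 1.3 0 0 0 0.3; 0 0 0.8 0 0 0 0.3; 0 0 0.4 0 0 0 0.3; 0 0 0 0 0 0 0.3; 0 0 0 0 0 0 0.3",
)

```text
time_s: 57.7
eef_pos: [0.508, -0.244, 0.0846]
eef_rot: [0.0, 1.0, 0.0, 0.001]
wrist_force: [-1.3, -0.1, -0.2]
opening: 0.453
```

Run:
```python
from h import *
st()
```

```text
t 57.7 [ 0.508  -0.244   0.0846] yaw 0.03 F [-1.3 -0.1 -0.2] open 0.453
```

Lower 2 mm more, release, rise.

>>> move_arm(
  rows="0 0 0.2 0 0 0 0.3; 0 0 0 0 0 0 0.3; 0 0 0 0 0 0 0.5; 0 0 0 0 0 0 0.6; 0 0 0 0 0 0 0.75; 0 0 0 0 0 0 0.85; 0 0 -0.5 0 0 0 0.85; 0 0 -2 0 0 0 0.9; 0 0 -3 0 0 0 1; 0 0 -3 0 0 0 1; 0 0 -3 0 0 0 1; 0 0 -3 0 0 0 1; 0 0 0 0 0 0 1; 0 0 0 0 0 0 1",
)

```text
time_s: 59.1
eef_pos: [0.5077, -0.2438, 0.2278]
eef_rot: [0.001, 1.0, 0.0, 0.001]
wrist_force: [-0.9, 0.5, 0.2]
opening: 0.997
```

Run:
```python
from h import *
c=shot("wrist","ee1.png"); b=fitbox(c,"blue",.508,-.245,0,zb=.003,hs=(.028,)); print(np.round(b,4)); detect("wrist","grey_mat",.003,c);detect("wrist","green_mat",.003,c); go(.6232,-.0945,.18,-5.5)
```

```text
blue (0.028, np.float64(0.02), array([ 507.8, -243.4,   -0.9]))
[ 0.0193  0.5078 -0.2435 -0.5209  0.028 ]
wrist grey_mat 0.9 [201, 118, 364, 259] ctr [ 508.5 -242.8] size [121.3 130.3] ang 86.3
wrist green_mat 0.58 [356, 2, 543, 57] ctr [ 630.8 -119.1] size [ 35.3 129. ] ang 88.9
t 59.25 cur [ 0.5067 -0.2431  0.2253] yaw 0.02 turn rz 5.52 q6 -0.56 shift after turn (cm) [ 10.17 -15.91   4.53] tilt [-0.09  0.12 -0.  ] F [ 0.4  1.1 -0.6] open 1.003
```

View pics/ee1.png

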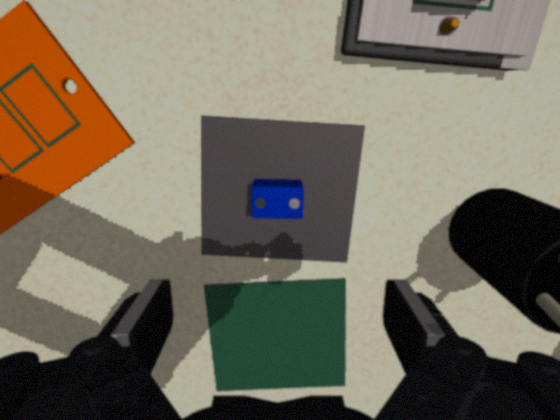

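Blue stands in the middle of the grey mat. Now red.

>>> move_arm(
  rows="0 0 0 0 0 5.5 1; 1.3 -2 0 0 0 0 1; 1.3 -2 0 0 0 0 1; 1.3 -2 0 0 0 0 1; 1.3 -2 0.5 0 0 0 1; 1.3 -2 1 0 0 0 1; 1.3 -2 1 0 0 0 1; 1.3 -2 1 0 0 0 1; 1.1 -2 1 0 0 0 1; 0 0 0 0 0 0 1; 0 0 0 0 0 0 1",
)

```text
time_s: 60.35
eef_pos: [0.6235, -0.0936, 0.1801]
eef_rot: [-0.0, 0.999, -0.047, -0.002]
wrist_force: [-0.6, -0.6, -0.8]
opening: 1.004
```

Run:
```python
from h import *
c=shot("wrist","ff1.png"); b=fitbox(c,"red",.6232,-.0945,-.09,zb=.026,hs=(.034,)); print(np.round(b,4)); go(b[1],b[2],.1035,b[3])
```

```text
red (0.034, np.float64(0.049), array([623.5, -93.5,  -3.1]))
[ 0.0476  0.6235 -0.0936 -3.4914  0.034 ]
t 60.4 cur [ 0.6236 -0.0943  0.1809] yaw -5.47 turn rz -1.97 q6 -0.28 shift after turn (cm) [-0.02 -0.07  7.74] tilt [-0.    0.11 -0.  ] F [ 0.4 -0.6 -0.9] open 0.998
```

View pics/ff1.png

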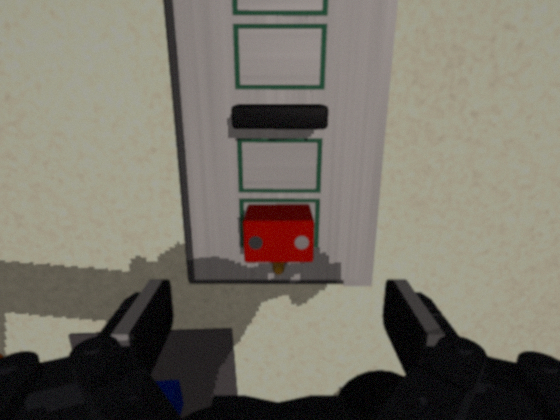

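>>> move_arm(
  rows="0 -0.05 2 0 0 -0.5 1; 0 0 2.5 0 0 0 1; 0 0 1.6 0 0 0 1; 0 0 1 0 0 0 1; 0 0 0.5 0 0 0 1; 0 0 0 0 0 0 0.7; 0 0 0 0 0 0 0.3; 0 0 0 0 0 0 0.3; 0 0 0 0 0 0 0.3; 0 0 0 0 0 0 0.3; 0 0 0 0 0 0 0.3; 0 0 -1 0 0 0 0.3; 0 0 -2 0 0 0 0.3; 0 0 -2 0 0 0 0.3; 0 0 -2 0 0 0 0.3; 0 0 0 0 0 0 0.3",
)

```text
time_s: 62.0
eef_pos: [0.6259, -0.0941, 0.1793]
eef_rot: [0.001, 0.999, -0.043, 0.003]
wrist_force: [0.8, -0.3, -0.7]
opening: 0.456
```

Run:
```python
from h import *
c=shot("wrist","gg1.png"); go(.508,-.388,.17,0)
```

```text
t 62.05 cur [ 0.625  -0.0938  0.1774] yaw -4.98 turn rz -4.98 q6 -0.34 shift after turn (cm) [-11.7   29.42   0.74] tilt [ 0.04 -0.17 -0.  ] F [ 1.   0.3 -0.6] open 0.459
```

View pics/gg1.png

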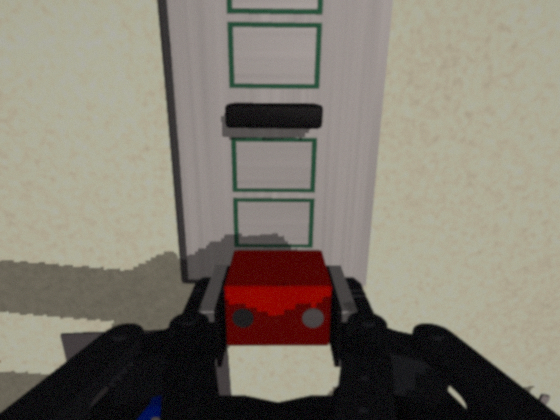

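>>> move_arm(
  rows="0 0 0 0 0 -5 0.3; -2 1.5 0 0 0 0 0.3; -2 1.5 0 0 0 0 0.3; -2 1.5 0 0 0 0 0.3; -2 1.8 0 0 0 0 0.3; -1.7 2.1 0 0 0 0 0.3; -1 2.2 0 0 0 0 0.3; -1 2.2 0 0 0 0 0.3; 0 2.3 0 0 0 0 0.3; 0 2.3 0 0 0 0 0.3; 0 2.3 0 0 0 0 0.3; 0 2.3 0 0 0 0 0.3; 0 2.3 0 0 0 0 0.3; 0 2.3 0 0 0 0 0.3; 0 2 0 0 0 0 0.3; 0 0.8 0 0 0 0 0.3; 0 0 0 0 0 0 0.3; 0 0 0 0 0 0 0.3",
)

```text
time_s: 63.85
eef_pos: [0.5071, -0.3866, 0.1748]
eef_rot: [-0.001, 1.0, 0.0, -0.001]
wrist_force: [0.0, 0.3, -0.4]
opening: 0.458
```

Run:
```python
from h import *
c=shot("wrist","hh1.png"); detect("wrist","green_mat",.003,c); go(.508,-.388,.0815,0)
c=ctrl.camera("side"); detect("side","green_mat",.003,c)
```

```text
wrist green_mat 0.68 [179, 122, 377, 289] ctr [ 507.8 -385.2] size [129.7 118.6] ang 2.6
t 63.95 cur [ 0.5074 -0.3864  0.1753] yaw 0.07 turn rz 0.07 q6 -0.84 shift after turn (cm) [0.06 0.16 9.38] tilt [-0.06  0.04 -0.  ] F [ 0.2  0.3 -1.6] open 0.455
side green_mat 0.71 [327, 318, 384, 358] ctr [ 508.5 -390.9] size [130.7 121.3] ang 2.9
```

View pics/hh1.png

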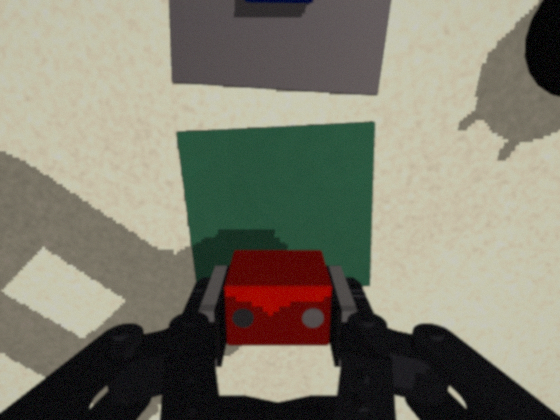

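>>> move_arm(
  rows="0 0.1 2 0 0 0 0.3; 0 0 2.5 0 0 0 0.3; 0 0 2 0 0 0 0.3; 0 0 1.3 0 0 0 0.3; 0 0 0.8 0 0 0 0.3; 0 0 0.4 0 0 0 0.3; 0 0 0.2 0 0 0 0.3; 0 0 0 0 0 0 0.3; 0 0 0 0 0 0 0.3",
)

```text
time_s: 64.95
eef_pos: [0.5078, -0.3891, 0.0847]
eef_rot: [0.001, 1.0, 0.0, 0.001]
wrist_force: [0.6, 0.1, 0.0]
opening: 0.457
```

Run:
```python
from h import *
st(); c=shot("side","hh2.png",(270,260,420,380),5)
```

```text
t 64.95 [ 0.5078 -0.3891  0.0847] yaw 0.02 F [0.6 0.1 0. ] open 0.457
```

View pics/hh2.png

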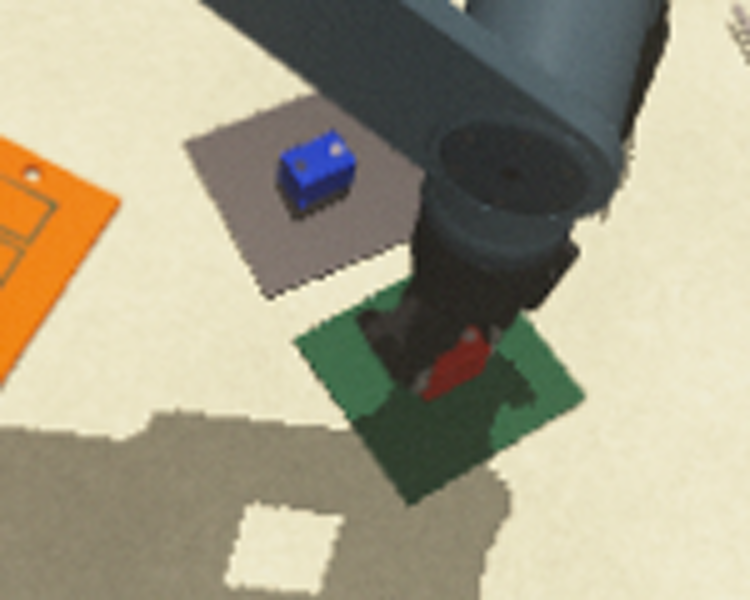

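>>> move_arm(
  rows="0 0 0.15 0 0 0 0.3; 0 0 0.1 0 0 0 0.3; 0 0 0 0 0 0 0.3; 0 0 0 0 0 0 0.5; 0 0 0 0 0 0 0.6; 0 0 0 0 0 0 0.75; 0 0 0 0 0 0 0.85; 0 0 -0.5 0 0 0 0.85; 0 0 -2 0 0 0 0.9; 0 0 -3 0 0 0 1; 0 0 -3 0 0 0 1; 0 0 -3 0 0 0 1; 0 0 -3 0 0 0 1; 0 0 0 0 0 0 1; 0 0 0 0 0 0 1",
)

```text
time_s: 66.5
eef_pos: [0.5076, -0.3889, 0.2273]
eef_rot: [0.001, 1.0, 0.0, 0.001]
wrist_force: [-0.1, 0.3, -0.4]
opening: 1.002
```

Run:
```python
from h import *
c=shot("wrist","ii1.png"); b=fitbox(c,"red",.508,-.389,0,zb=.003,hs=(.034,)); print(np.round(b,4)); b=fitbox(c,"blue",.508,-.244,0,zb=.003,hs=(.028,)); print(np.round(b,4));detect("wrist","green_mat",.003,c); go(.5,-.2,.4)
c=shot("scene","ii2.png")
```

```text
red (0.034, np.float64(0.044), array([ 508. , -388.7,   -0.6]))
[ 0.0441  0.508  -0.3887 -0.5515  0.034 ]
blue (0.028, np.float64(0.507), array([ 5.075e+02, -2.430e+02,  2.000e-01]))
[ 0.507   0.5075 -0.2429  0.0807  0.028 ]
wrist green_mat 0.6 [193, 111, 356, 261] ctr [ 508.  -385.4] size [129.9 121.2] ang 2.6
t 66.6 cur [ 0.5069 -0.3881  0.225 ] yaw 0.02 turn rz -0.0 q6 -0.84 shift after turn (cm) [ -0.68 -18.81 -17.5 ] tilt [-0.09  0.09 -0.  ] F [-0.1 -0.6  0.3] open 0.995
```

View pics/ii1.png

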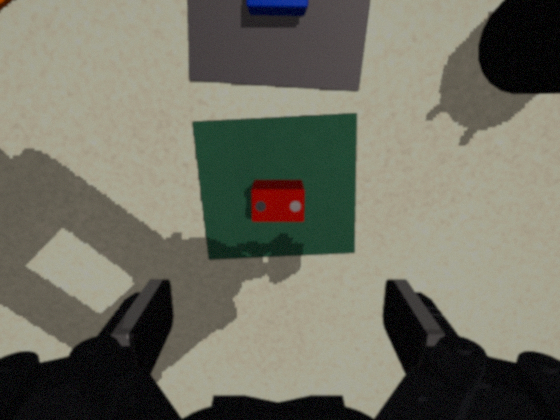

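View pics/ii2.png

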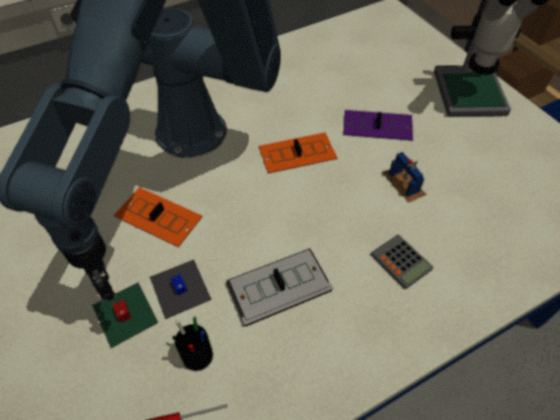

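Run:
```python
from h import *
c=ctrl.camera("scene"); im=c["color"]
cv2.imwrite("pics/jj1.png",np.hstack([cv2.resize(im[235:335,215:345],None,fx=3.5,fy=3.5,interpolation=cv2.INTER_CUBIC),cv2.resize(im[135:235,365:445],None,fx=3.5,fy=3.5,interpolation=cv2.INTER_CUBIC)]))
st()
```

```text
t 66.7 [ 0.5068 -0.3881  0.2245] yaw 0.02 F [ 0.8 -0.4  0.3] open 1.005
```

View pics/jj1.png

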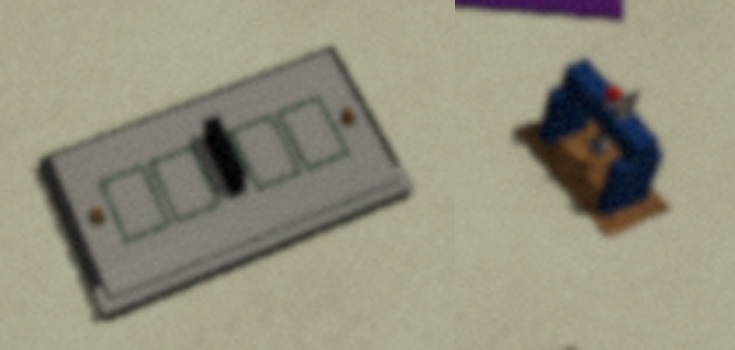

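The plate is flat over both pins and the gauge is upright on its pad. The robot is touching nothing, so I'm handing in.

Run:
```python
from h import *
print(ctrl.hand_in())
```

```text
the job is handed in; nothing more can be done
None
```

The job is done and handed in at about 67 s; the hand-in gives no verdict. Only red and blue were on the bench, so yellow and black read None.

**Plate:** I set the silver plate on the base over both pins, with no sign of jamming. The arm was at 0.1036 m on release, against 0.1033 m expected for fully home.

**Readings:**

| Block | Reading | Height | Placed on |
|---|---|---|---|
| Red | about 9.8 mm | 34 mm | green mat |
| Blue | about 4.0 mm | 28 mm | grey mat |

The gauge legs were pressed on the plate with about 5.5 N for each hold, and I kept the gripper on the gauge throughout.

**Knock:** Blue was pushed about 4 cm aside on the plate after its reading. I found it again and picked it up from there.

**Last checks:**
- **Blocks:** both stood upright within about 4 mm of the middle of their mats.
- **Gauge:** it was upright on its pad, about centred by eye.
- **Plate:** it lay flat over both pins.
- **Calculator and pen cup:** they looked unmoved in the pictures, but I did not measure them.

**Disagreements:** The camera box fit called red 28 mm, but the gauge reading and the side-by-side view of the held blocks both gave 34 mm, so I went by the gauge. The wrist camera was also off by up to about 2 mm sideways, and I allowed for that.

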